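# String the airlock lids on a skewer and hang them in the pan

### The arm

A 7-joint arm with a two-finger parallel gripper is mounted at the origin on the work surface. World frame = base frame: x ahead of the robot, y to its left, z up, the work surface at z = 0. Lengths are in m, angles in rad, forces in N, time in s.
With the tool pointing down it reaches from about 0.425 to 0.95 m from the base axis. Payload 4.7 kg.
Tool frame: the origin (TCP) lies on the front face of the gripper's body, between the roots of the fingers; the fingertips stand 70 mm ahead of it and the grasp point (between the pads) lies 51 mm ahead of it; z points along the fingers, y is the direction in which the jaws open and shut (so a half turn about z gives the same grasp; the last joint's range is limited). The gripper opens to 87 mm and grips with 3 to 60 N. Pads are 19 mm wide; open, the fingers measure 117 mm over their backs; the gripper's body (75 mm by 190 mm) begins 51 mm behind the grasp point.
Start: joints at [1.278, 0.469, -0.049, 1.532, 0.024, 1.141, -0.082], TCP at [0.176, -0.652, 0.292] pointing down, gripper open.
Joint ranges: [-2.59, 2.59], [-0.33, 1.99], [-1.39, 1.29], [0.1, 2.45], [-1.04, 4.18], [0.21, 1.99], [-2.66, 2.66]. Speed limits (rad/s): [2.57, 2.57, 3.14, 3.14, 3.14, 3.14, 3.14].

### API

Orientations are given as a rotation vector (axis times angle).
In Python, from rig import read_state, read_camera, calibration, job_done gives the robot as it stands.
- The arm moves only by the tool play_rows, never from a script. Its argument "increments" is a list of rows, each a list of 3 entries, a list of its own where there are three numbers: the shift along the tool's x, y, z in mm, then the turn about the tool's z in degrees, then the gripper command: -1 is fully open, 1 is shut, values between are in proportion. A call has 1 to 12 rows; each row shifts and turns the pose as measured when the row begins, along the tool's axes as they then stand; what a row does not reach is not made up. A row lasts 1/12 s, in which the tool goes at most 41.7 mm and 7.16 degrees, less where a joint would pass 70% of its speed; a pose out of reach is approached as far as the arm can. A call with a gripper value outside its range is refused whole. The fingers move at their own pace and stop on an object; "grip_force" is the grip in N (left out, the last holds). Time passes only in rows, so rows that do not move let the fingers close. It gives the time, the measured TCP pose, the force and the opening at its end, in the units of the state.
- read_state(): the state, without advancing time (a new reading comes with each control period).
- read_camera(name): name is "side" or "top"; returns (picture, depth): 384x512x3 uint8, red, green, blue; 384x512 float32, m along the optical axis (not along the pixel's ray), 0 where there is no reading.
- calibration(name): a dict with "fx", "fy", "cx", "cy" (pixels), "eye" and "orientation" of the camera in the world. Camera axes: x right, y up, looking along -z (the intrinsics and any distortion apply to the point x, -y, -z); pixel columns grow to the right and rows downward; lengths in m; the calibration is good to about 2 mm. A picture is of the moment at which its call begins. calibration takes no time and is no camera call.
- job_done(): hands the job in, once; it reports no verdict.
The state is a dict: "clock": time; "qpos": joint angles; "dq": joint speeds; "joint_torque": joint torques, N m; "ee_pos": TCP position; "orientation": TCP orientation; "contact_force": force on the tool from outside, world axes, zero at the start; "wrist_torque": the same for the moment, N m; "opening": opening from 0.0 (shut) to 1.0 (fully open).
Only numpy, scipy, OpenCV 4.12 (cv2) and the standard library are available. Lean on these libraries where they do the work, as an engineer would, in place of code of your own. Each camera call takes 0.05 s, during which the arm holds its last target. There are 200 camera calls.

### The job

Three pickling-jar lids have drained on edge in the sloping wire rack. Run the skewer through the holes of all three while they stand there, lift them off together, and lay the skewer level across the rim of the saucepan so that all three lids hang inside it from the skewer, ready to be scalded. Do not drop a lid, leave the pan standing where it is on the burner, do not disturb the jar, the bowl or the mug, and let go at the end.

Things in the scene. Friction and masses are not known exactly. Their poses are not given: they have to be found in the camera images.
- skewer_handle (a point): Centre of the wooden handle of a blunt steel skewer (90 g, 262 mm long over all) that lies level on the counter; the point is on the skewer's axis, 12 mm above the counter. x points along the skewer to its tip, z up. The handle is 84 mm long (42 mm each way along x) and 24 x 24 mm in section, flat-sided.
- skewer: The skewer; same frame as its handle's centre. The steel blade, 6 x 6 mm square, starts at x = 42 mm and is straight to x = 216 mm. A round stop fixed on it, 24 mm in diameter, takes up x = 68 to 71 mm; between handle and stop 26 mm of blade are bare. The centre of mass is near x = 80 mm: held by the handle, the skewer sags a few degrees in the grip, more when loaded.
- skewer_tip (a point): The skewer's blunt far end, on the axis, 220 mm from the handle's centre. It is flat, about 6 mm across, with a small chamfer: it does not find a hole by itself.
- rack_mid (a point): Middle of the row of lids in a sloping wire rack (fixed, 135 mm long, 74 mm wide): the centre of the middle lid, 69 mm above the counter. The axes are level: x runs along the row, which slopes down towards +x at 0.30 rad (17 degrees); the higher end, at -x, faces away from the pan. z is up.
- rack: The rack; origin on the counter under it, axes as above. The lids stand on edge on two sloping rails at y = +-22 mm, square to the slope, in slots 30 mm apart, each between two pairs of narrow wire loops (11 mm) at y = +-27.5 mm that stand square to the rails, 42 mm high. Between the two rows of loops it is open end to end and at the top. The lids stand loosely.
- lid1_bore (a point): White plastic screw lid, 76 mm in diameter, 16 mm thick, about 20 g, standing on edge in the rack's highest slot. The point is the centre of the lid and of its round hole, half-way through; x is the axis of the hole, down the slope. The hole is 13 mm in diameter and runs through a boss 16 mm long. The lid's closed face looks up the slope, its open side down.
- lid2_bore (a point): The same kind of lid and point, in the middle slot.
- lid3_bore (a point): The same kind of lid and point, in the lowest slot.
- pan_rim (a point): Centre of the mouth of a steel saucepan (0.7 kg) that stands loose on a burner of the gas hob, level with the top of its rim, about 135 mm above the counter. The pan is 140 mm in outside diameter, 80 mm high, wall 3 mm, 76 mm deep inside.
- pan: The saucepan; origin at the centre of its underside, z up. Its long handle sticks out along x, from 70 to 200 mm from the centre, and rises to 8 mm above the rim.
- hob: Fixed steel gas hob, 400 mm (x) by 680 mm (y), 14 mm high, origin at the centre of its underside. Its burners are at y = -190 mm (the pan's) and y = +190 mm, with black pan supports up to 55 mm high.
- jar: Bystander: glass pickling jar, 116 mm in diameter, 168 mm high, origin at the centre of its underside.
- bowl: Bystander: white bowl, 130 mm in diameter, 50 mm high, origin under its centre.
- mug: Bystander: mug, 76 mm in diameter, 85 mm high, origin under its centre.
- lid1: Lid 1; same point and axes as its hole's centre.
- lid2: Lid 2; same point and axes as its hole's centre.
- lid3: Lid 3; same point and axes as its hole's centre.
There are look-alikes about, which are no part of the job. What is shaped like the rack but green or pink is not meant.

How it is judged:
By the outcome, as a careful person would: the job done as asked, in the order asked, and still so for the second after the job is handed in, with the robot touching nothing.
It also fails if it takes over 64 s, if anything falls off the work surface, if the arm or the gripper's body presses on something with over 40 N, if the wrist force passes 120 N, or if a joint passes its speed limit or range.

## Working session

There is one attempt and no reset: what is moved stays moved. The work goes in short steps, Python scripts to look and compute and a tool call to move; the robot and the scene stay as the last step left them, time stands still between calls to the robot, and variables do not carry over. Pictures are saved under pics/ and viewed, about 8 in all and at most 12, crops included, and the job is handed in when it is done.

Besides the shell and the picture viewer there is one more tool, called after "Request:" as name([rows], argument=value, ...), one row to a line, values as JSON. play_rows: Moves the arm, as the interface text tells. Its arguments: {"type":"object","properties":{"increments":{"type":"array","items":{"type":"array"}},"grip_force":{"type":"number"}},"required":["increments"]}

```bash
ls; mkdir -p pics; python3 - <<'E'
from rig import *
import cv2, numpy as np
print(read_state())
for n in ("side","top"):
    p,d=read_camera(n); np.savez(f"pics/{n}0.npz",p=p,d=d); cv2.imwrite(f"pics/{n}0.png",p[:,:,::-1]); print(n,calibration(n))
a=cv2.imread("pics/top0.png");b=cv2.imread("pics/side0.png")
E
```

```text
pics
{'clock': 0.0, 'qpos': array([ 1.27809512,  0.46944065, -0.04859073,  1.53367753,  0.0241252 ,
        1.14098076, -0.08230233]), 'dq': array([ 0.00128278, -0.00067976, -0.00042669, -0.00120264, -0.00118648,
        0.00117481,  0.00121599]), 'joint_torque': array([ 1.07397193e-04, -5.07978058e+01, -8.06083926e-02, -2.36155987e+01,
       -6.14321558e-02,  3.80829326e-02,  1.61622097e-04]), 'ee_pos': array([ 0.17589674, -0.65120862,  0.29120677]), 'orientation': array([-3.11242446e+00, -4.12984661e-01,  5.42428067e-04]), 'contact_force': array([-0.61437116,  0.76752461,  0.40571389]), 'wrist_torque': array([-0.01927225,  0.00139942,  0.0009554 ]), 'opening': 1.000427179371648}
side {'fx': 468.15279409960607, 'fy': 468.15279409960607, 'cx': 257.3986518861755, 'cy': 187.36861245830343, 'eye': array([ 0.39938609, -0.872492  ,  1.15235055]), 'orientation': array([ 0.74714101, -0.03531903, -0.08774494])}
top {'fx': 397.9656481356363, 'fy': 397.9656481356363, 'cx': 252.96276139199293, 'cy': 200.9875797138662, 'eye': array([0.30285989, 0.06806467, 1.15505483]), 'orientation': array([ 0.12470241, -0.15412723, -1.53708987])}
```

View pics/top0.png

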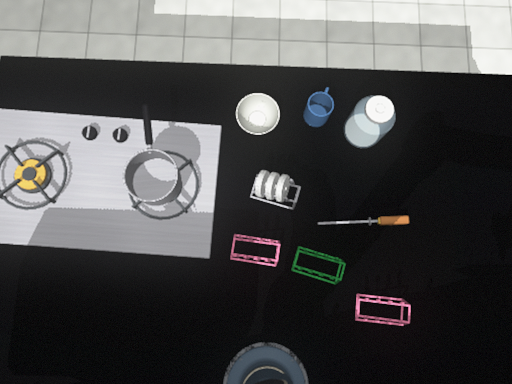

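View pics/side0.png

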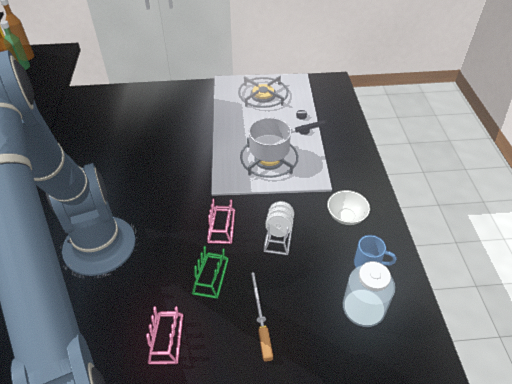

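The top view shows the hob on the left with the pan at (152,178). The white rack with its lids is at (273,187), and the skewer runs from its tip at (318,222) to its handle at (395,220). The look-alike racks are pink at (256,250), green at (318,265) and pink at (383,310). The only rack holding white lids is the wire-coloured one at (273,187), so that is the one meant. I'll confirm it in an enlarged crop.

```bash
cat > h.py <<'E'
import numpy as np, cv2
from rig import *
from scipy.spatial.transform import Rotation as R
def rays(n,px):
    c=calibration(n); px=np.atleast_2d(px).astype(float)
    d=np.c_[(px[:,0]-c["cx"])/c["fx"],-(px[:,1]-c["cy"])/c["fy"],-np.ones(len(px))]
    return c["eye"],R.from_rotvec(c["orientation"]).apply(d)   # scaled: depth 1
def onz(n,px,z):
    e,d=rays(n,px); return e+d*((np.asarray(z)-e[2])/d[:,2])[:,None]
def cloud(n,dep,mask):
    v,u=np.nonzero(mask&(dep>0)); e,d=rays(n,np.c_[u,v]); return e+d*dep[v,u][:,None],np.c_[u,v]
def proj(n,P):
    c=calibration(n); q=R.from_rotvec(c["orientation"]).inv().apply(np.atleast_2d(P)-c["eye"])
    return np.c_[c["cx"]+c["fx"]*q[:,0]/-q[:,2],c["cy"]-c["fy"]*q[:,1]/-q[:,2]]
def tri(pa,pb):
    ea,da=rays("top",pa); eb,db=rays("side",pb)
    t=np.linalg.lstsq(np.c_[da[0],-db[0]],eb-ea,rcond=None)[0]
    A=ea+t[0]*da[0];B=eb+t[1]*db[0]; return (A+B)/2,np.linalg.norm(A-B)
E
python3 - <<'E'
from h import *
T=np.load("pics/top0.npz");S=np.load("pics/side0.npz")
for n,D in(("top",T),("side",S)):
    hsv=cv2.cvtColor(D["p"],cv2.COLOR_RGB2HSV)
    # handle orange
    m=(hsv[...,0]>5)&(hsv[...,0]<22)&(hsv[...,1]>120)&(hsv[...,2]>90)
    if n=="top": m[:, :340]=0; m[:150]=0
    else: m[:300]=0; m[:, :240]=0;m[:,290:]=0
    P,_=cloud(n,D["d"],m); v,u=np.nonzero(m)
    print(n,"handle",m.sum(),P.mean(0),P.std(0),np.percentile(P[:,2],[5,50,95]))
    print(" minrect",cv2.minAreaRect(np.c_[u,v].astype(np.float32)))
    # pan rim: points with z in band
    P,uv=cloud(n,D["d"],np.ones(m.shape,bool))
    k=(P[:,2]>.128)&(P[:,2]<.142)&(P[:,1]>.15)&(P[:,1]<.55)&(P[:,0]>.3)&(P[:,0]<.7)
    Q=P[k]; print(" rim pts",k.sum(),Q[:,:2].min(0),Q[:,:2].max(0))
    np.save(f"pics/rim_{n}.npy",Q)
    k=(P[:,2]>.02)&(P[:,2]<.125)&(abs(P[:,1]-.03)<.12)&(abs(P[:,0]-.4)<.12)
    Q=P[k];print(" rack pts",k.sum(),Q.min(0),Q.max(0),Q.mean(0))
    k=(abs(P[:,1]+.1)<.1)&(abs(P[:,0]-.2)<.05); print(" counter z",np.median(P[k,2]),P[k,2].std())
a=cv2.resize(T["p"][155:245,235:335],None,fx=6,fy=6,interpolation=cv2.INTER_CUBIC)
b=cv2.resize(S["p"][190:270,240:315],None,fx=7,fy=7,interpolation=cv2.INTER_CUBIC)
cv2.imwrite("pics/cropT.png",a[:,:,::-1]);cv2.imwrite("pics/cropS.png",b[:,:,::-1])
E
```

```text
top handle 267 [ 0.46451784 -0.35710507  0.02394355] [0.00695295 0.02592466 0.00768597] [0.00143087 0.02572407 0.03072153]
 minrect ((393.41033935546875, 219.9386749267578), (8.948068618774414, 31.057615280151367), 87.51044464111328)
 rim pts 482 [0.4799709  0.25433544] [0.69922418 0.39439132]
 rack pts 571 [ 0.31667078 -0.08949034  0.02002472] [0.51996791 0.1103226  0.10743212] [0.41727689 0.00992671 0.05784861]
 counter z -8.307330800783053e-05 0.002169763134696937
side handle 256 [ 0.4671328  -0.36066442  0.0238347 ] [0.00773453 0.0264537  0.00609442] [0.01212339 0.02524172 0.02982817]
 minrect ((265.3108215332031, 343.3648681640625), (34.3593864440918, 10.357135772705078), 80.53767395019531)
 rim pts 262 [0.48156646 0.24709935] [0.69964371 0.39336636]
 rack pts 463 [ 0.31912194 -0.08989027  0.02006745] [0.5198986  0.10412868 0.10674048] [ 0.41154303 -0.00417181  0.05820681]
 counter z -0.0008924350275509862 0.002404982371639123
```

View pics/cropT.png

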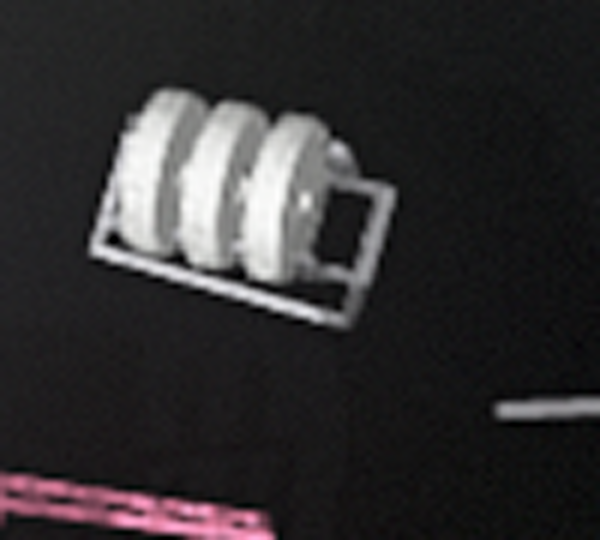

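View pics/cropS.png

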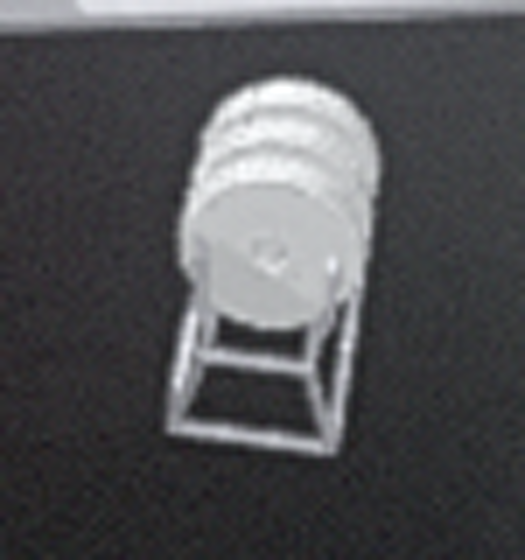

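The crops confirm three white lids in the grey wire rack. Lid 1's hole shows at about (278,226) in the side view, and its base frame corners in the top view are at about (250.5,196.5), (292.3,209) and (299.8,186.5).

```bash
python3 - <<'E'
from h import *
from scipy.optimize import least_squares
T=np.load("pics/top0.npz");S=np.load("pics/side0.npz")
c=lambda x,y,f,ox,oy:((x+.5)/f-.5+ox,(y+.5)/f-.5+oy)
t=[c(*p,6,235,155) for p in((95,250),(345,325),(392,188))]
s=[c(*p,7,240,190) for p in((170,430),(335,450))]
B=onz("top",t,0.003); C=onz("side",s,0.003)
print("base top",B.round(4)," len",np.linalg.norm(B[0]-B[1]),np.linalg.norm(B[1]-B[2]));print("base side",C.round(4),np.linalg.norm(C[0]-C[1]))
ax=B[0]-B[1];print("yaw top",np.degrees(np.arctan2(ax[1],ax[0])),"side perp",np.degrees(np.arctan2(*(C[1]-C[0])[[1,0]]))+90, "top perp",np.degrees(np.arctan2(*(B[2]-B[1])[[1,0]]))+90)
print("lid1 face centre", onz("side",[c(272,253,7,240,190)],.0802))
# lids cloud
for n,D in(("top",T),("side",S)):
    p=D["p"].astype(int); P,uv=cloud(n,D["d"],(p.min(2)>110)&(p.max(2)-p.min(2)<40))
    k=(P[:,2]>.055)&(P[:,2]<.125)&(abs(P[:,1]-.02)<.1)&(abs(P[:,0]-.41)<.09); Q=P[k]
    print(n,"lids",k.sum(),Q.min(0),Q.max(0),Q.mean(0)); np.save(f"pics/lids_{n}.npy",Q)
# rim circle
for n in("top","side"):
    Q=np.load(f"pics/rim_{n}.npy"); Q=Q[Q[:,0]<.56]
    f=lambda a:np.hypot(Q[:,0]-a[0],Q[:,1]-a[1])-.0685
    r=least_squares(f,[.51,.32],loss="soft_l1",f_scale=.003); print(n,"rim",r.x,np.abs(f(r.x)).mean(),np.median(Q[:,2]))
# skewer blade: bright pixels near line
g=T["p"].min(2); m=np.zeros_like(g,bool); m[212:230,312:385]=g[212:230,312:385]>70
v,u=np.nonzero(m); P=onz("top",np.c_[u,v],.012); vx,vy,x0,y0=cv2.fitLine(P[:,:2].astype(np.float32),cv2.DIST_HUBER,0,.01,.01).ravel()
print("blade",m.sum(),"dir",np.degrees(np.arctan2(vy,vx)),x0,y0,"ends",P[P[:,1].argmax()],P[P[:,1].argmin()])
g=S["p"].min(2); m=np.zeros_like(g,bool); m[268:325,246:272]=g[268:325,246:272]>70
v,u=np.nonzero(m); P=onz("side",np.c_[u,v],.012); vx,vy,x0,y0=cv2.fitLine(P[:,:2].astype(np.float32),cv2.DIST_HUBER,0,.01,.01).ravel()
print("blade side",m.sum(),"dir",np.degrees(np.arctan2(vy,vx)),x0,y0,"ends",P[P[:,1].argmax()],P[P[:,1].argmin()])
for n,px in(("top",(393.4,219.9)),("side",(265.3,343.4))): print("handle",n,onz(n,[px],.020))
st=read_state();print(R.from_rotvec(st["orientation"]).as_matrix().round(3))
E
```

```text
base top [[ 0.5247  0.0571  0.003 ]
 [ 0.4912 -0.0663  0.003 ]
 [ 0.5605 -0.089   0.003 ]]  len 0.12790329817450058 0.07298250630715443
base side [[ 0.494  -0.07    0.003 ]
 [ 0.5624 -0.0866  0.003 ]] 0.07039036502709403
yaw top 74.80073850503342 side perp 76.37527000828428 top perp 71.93708287107363
lid1 face centre [[ 0.53877783 -0.03931128  0.0802    ]]Traceback (most recent call last):
  File "<stdin>", line 15, in <module>
    return umr_minimum(a, axis, None, out, keepdims, initial, where)
ValueError: zero-size array to reduction operation minimum which has no identity
```

```bash
python3 - <<'E'
from h import *
from scipy.optimize import least_squares
T=np.load("pics/top0.npz");S=np.load("pics/side0.npz")
yaw=np.radians(75.); x=np.array([np.cos(yaw),np.sin(yaw)]); y=np.array([-x[1],x[0]])
for n,D in(("top",T),("side",S)):
    p=D["p"].astype(int); P,uv=cloud(n,D["d"],(p.min(2)>110)&(p.max(2)-p.min(2)<40))
    k=(P[:,2]>.06)&(P[:,2]<.125)&(abs(P[:,1])<.08)&(abs(P[:,0]-.54)<.07); Q=P[k]
    L=(Q[:,:2]-[.54,0]); a,b=L@x,L@y
    print(n,"lids",k.sum(),"local x",a.min(),a.max(),"y 2/98",np.percentile(b,[1,99]),"zmax",Q[:,2].max())
    for lo in np.arange(-.06,.07,.015):
        j=(a>=lo)&(a<lo+.015)
        if j.sum()>5: print("   ",round(lo,3),j.sum(),"y",np.percentile(b[j],[3,97]).round(4),"z max",Q[j,2].max().round(4))
    Q,_=cloud(n,D["d"],np.ones(D["d"].shape,bool)); k=(Q[:,2]>.128)&(Q[:,2]<.142)&(Q[:,1]>.2)&(Q[:,1]<.45)&(Q[:,0]>.45)&(Q[:,0]<.8); Q=Q[k]
    f=lambda a:np.hypot(Q[:,0]-a[0],Q[:,1]-a[1])-.0685
    r=least_squares(f,[.55,.32],loss="cauchy",f_scale=.003); i=abs(f(r.x))<.006; h=Q[f(r.x)>.02]
    print(n,"rim",r.x,i.sum(),np.abs(f(r.x))[i].mean(),np.median(Q[i,2]),"handle dir",np.degrees(np.arctan2(*(h.mean(0)[:2]-r.x)[::-1])) if len(h) else None)
for n,(r0,r1,c0,c1) in(("top",(212,230,312,383)),("side",(268,325,246,272))):
    D=T if n=="top" else S
    g=D["p"].min(2); m=np.zeros_like(g,bool); m[r0:r1,c0:c1]=g[r0:r1,c0:c1]>70
    v,u=np.nonzero(m); P=onz(n,np.c_[u,v],.013); vx,vy,x0,y0=cv2.fitLine(P[:,:2].astype(np.float32),cv2.DIST_HUBER,0,.01,.01).ravel()
    print("blade",n,m.sum(),"dir",np.degrees(np.arctan2(vy,vx)),x0,y0,"ends",P[P[:,1].argmax()],P[P[:,1].argmin()])
for n,px in(("top",(393.4,219.9)),("side",(265.3,343.4))): print("handle",n,onz(n,[px],.020))
st=read_state();print(R.from_rotvec(st["orientation"]).as_matrix().round(3))
E
```

```text
top lids 791 local x -0.07582923265093519 0.04750618266916477 y 2/98 [-0.03916953  0.03192962] zmax 0.11795297525865323
    -0.06 10 y [-0.0339  0.0235] z max 0.089
    -0.045 104 y [-0.0378  0.0305] z max 0.1006
    -0.03 145 y [-0.0353  0.0305] z max 0.118
    -0.015 128 y [-0.0377  0.0297] z max 0.112
    0.0 145 y [-0.0362  0.0311] z max 0.108
    0.015 109 y [-0.0363  0.0299] z max 0.1056
    0.03 134 y [-0.0346  0.0293] z max 0.0987
    0.045 11 y [-0.0181  0.0197] z max 0.0934
top rim [0.55023165 0.32391203] 339 0.0013303538270972883 0.1348923760454228 handle dir 7.838205715076805
side lids 727 local x -0.07997275874599509 0.047624837986171946 y 2/98 [-0.04528633  0.02768463] zmax 0.11733024407126802
    -0.06 47 y [-0.038   0.0203] z max 0.0919
    -0.045 279 y [-0.043   0.0257] z max 0.1113
    -0.03 121 y [-0.0403  0.0241] z max 0.1173
    -0.015 58 y [-0.0456  0.0267] z max 0.1064
    0.0 83 y [-0.0402  0.0224] z max 0.1067
    0.015 66 y [-0.0448  0.0254] z max 0.1016
    0.03 69 y [-0.0395  0.026 ] z max 0.1013
side rim [0.5523552  0.32008064] 199 0.0020328548854700486 0.13327895624164854 handle dir 7.345037744959905
blade top 186 dir -85.86722 0.4541332 -0.20001003 ends [ 0.44710506 -0.14083063  0.013     ] [ 0.46406119 -0.31610056  0.013     ]
blade side 215 dir -85.74143 0.45944628 -0.23741388 ends [ 0.4522429  -0.14579587  0.013     ] [ 0.46745601 -0.30652277  0.013     ]
handle top [[ 0.4647173  -0.35864456  0.02      ]]
handle side [[ 0.46754289 -0.36274018  0.02      ]]
[[ 0.965  0.261 -0.001]
 [ 0.261 -0.965  0.002]
 [-0.    -0.002 -1.   ]]
```

Request:
play_rows([
  [[30,-17,0],0,-1],
  [[30,-17,0],0,-1],
  [[30,-17,0],0,-1],
  [[30,-17,0],0,-1],
  [[30,-17,0],0,-1],
  [[30,-17,0],0,-1],
  [[30,-17,0],0,-1],
  [[30,-17,0],0,-1],
  [[30,-17,0],0,-1],
  [[30,-17,0],0,-1],
  [[30,-17,0],0,-1],
  [[30,-17,0],0,-1],
])

```text
clock: 1.1
ee_pos: [0.4725, -0.3562, 0.283]
orientation: [-3.112, -0.378, 0.02]
contact_force: [1.1, -1.0, 0.2]
opening: 0.998
```

Request:
play_rows([
  [[0,0,8],-7,-1],
  [[0,0,8],-7,-1],
  [[0,0,8],-7,-1],
  [[0,0,8],-7,-1],
  [[0,0,8],-7,-1],
  [[0,0,8],-7,-1],
  [[0,0,8],-7,-1],
  [[0,0,8],-7,-1],
  [[0,0,8],-7,-1],
  [[0,0,8],-7,-1],
  [[0,0,8],-7,-1],
  [[0,0,8],-7,-1],
])

```text
clock: 2.1
ee_pos: [0.48, -0.3409, 0.1803]
orientation: [-2.009, -2.392, -0.002]
contact_force: [-0.6, 0.4, 0.7]
opening: 0.997
```

```bash
cat >> h.py <<'E'
def need(x,y,z,yawdeg):
    """tool-frame shift (mm) and turn about tool z (deg) from here to a TCP goal"""
    s=read_state(); M=R.from_rotvec(s["orientation"]).as_matrix(); yaw=np.degrees(np.arctan2(M[1,0],M[0,0]))
    print("yaw",yaw.round(2),"tilt",np.degrees(M[:2,2]).round(2),"pos",s["ee_pos"].round(4),"open",round(s["opening"],3),"F",s["contact_force"].round(1),"t",round(s["clock"],2))
    w=np.array([x,y,z])-s["ee_pos"]; print(" shift mm",(1e3*M.T@w).round(1),"turn",-((yawdeg-yaw+180)%360-180))
E
python3 -c "
from h import *
need(.466,-.361,.075,94.2)"
```

```text
yaw 99.96 tilt [-0.74  0.73] pos [ 0.48   -0.3409  0.1803] open 0.997 F [-0.6  0.4  0.7] t 2.1
 shift mm [-18.9 -16.2 105.2] turn 5.75547811950517
```

Request:
play_rows([
  [[-6,-5,0],2,-1],
  [[-6,-5,5],2,-1],
  [[-5,-5,15],2,-1],
  [[-2,-1,18],0,-1],
  [[0,0,18],0,-1],
  [[0,0,18],0,-1],
  [[0,0,12],0,-1],
  [[0,0,8],0,-1],
  [[0,0,4],0,-1],
  [[0,0,0],0,-1],
])

```text
clock: 2.93
ee_pos: [0.4602, -0.3692, 0.077]
orientation: [-2.185, -2.234, 0.008]
contact_force: [0.7, 0.6, -0.3]
opening: 0.996
```

```bash
python3 -c "
from h import *
need(.466,-.361,.073,94.2)
p,d=read_camera('side'); cv2.imwrite('pics/s1.png',cv2.resize(p[230:384,190:340],None,fx=4,fy=4,interpolation=cv2.INTER_CUBIC)[:,:,::-1])"
```

```text
yaw 91.26 tilt [-0.89  0.48] pos [ 0.4602 -0.3692  0.077 ] open 0.996 F [ 0.7  0.6 -0.3] t 2.93
 shift mm [8.1 6.  4. ] turn -2.9357698669352317
```

View pics/s1.png

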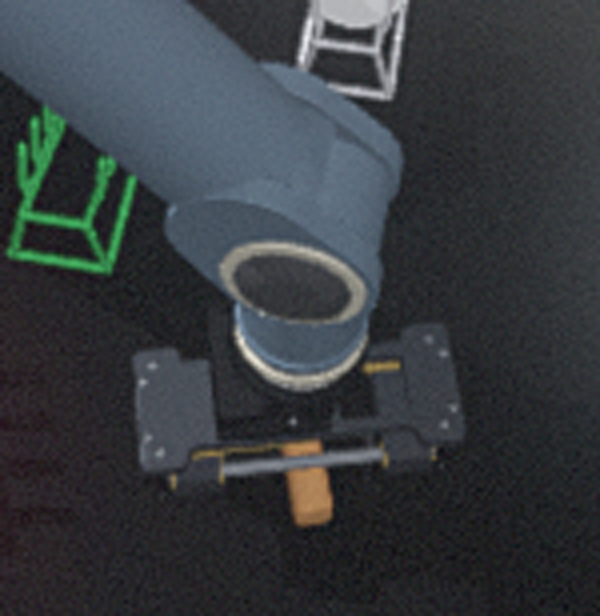

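The gripper straddles the orange handle, with the handle's end at (310,500) in the crop. I'll correct the position and close lightly.

Request:
play_rows([
  [[4,3,2],-1.5,-1],
  [[3,2,1],-0.7,-1],
  [[0,0,0],0,-1],
  [[0,0,0],0,-1],
  [[0,0,0],0,1],
  [[0,0,0],0,1],
  [[0,0,0],0,1],
  [[0,0,0],0,1],
  [[0,0,0],0,1],
  [[0,0,0],0,1],
  [[0,0,0],0,1],
  [[0,0,0],0,1],
], grip_force=4)

```text
clock: 3.98
ee_pos: [0.4682, -0.3623, 0.0783]
orientation: [-2.143, -2.285, 0.005]
contact_force: [-0.4, 0.1, 0.4]
opening: 0.479
```

```bash
python3 -c "
from h import *
need(.466,-.361,.073,94.2)"
```

```text
yaw 93.66 tilt [-0.49  0.21] pos [ 0.4682 -0.3623  0.0783] open 0.479 F [-0.4  0.1  0.4] t 3.98
 shift mm [ 1.4 -2.   5.3] turn -0.542162989793809
```

Request:
play_rows([
  [[0,0,4],0,1],
  [[0,0,3],0,1],
  [[0,0,0],0,1],
  [[0,0,0],0,1],
  [[0,0,0],0,1],
  [[0,0,0],0,1],
  [[0,0,0],0,1],
  [[0,0,0],0,1],
])

```text
clock: 4.65
ee_pos: [0.4678, -0.3625, 0.0704]
orientation: [-2.143, -2.284, 0.006]
contact_force: [0.3, -0.2, -0.1]
opening: 0.274
```

```bash
python3 -c "
from h import *
need(.466,-.361,.073,94.2)"
```

```text
yaw 93.66 tilt [-0.53  0.21] pos [ 0.4678 -0.3625  0.0704] open 0.274 F [ 0.3 -0.2 -0.1] t 4.65
 shift mm [ 1.6 -1.8 -2.6] turn -0.538683187017142
```

Request:
play_rows([
  [[0,0,-4],0,1],
  [[0,0,-4],0,1],
  [[0,0,-4],0,1],
  [[0,0,-4],0,1],
  [[0,0,-4],0,1],
  [[0,0,-4],0,1],
  [[0,0,-4],0,1],
  [[0,0,-4],0,1],
  [[0,0,-4],0,1],
  [[0,0,-4],0,1],
  [[0,0,-4],0,1],
  [[0,0,0],0,1],
])

```text
clock: 5.65
ee_pos: [0.4683, -0.3624, 0.1195]
orientation: [-2.143, -2.285, 0.005]
contact_force: [-0.5, -0.8, -0.4]
opening: 0.273
```

```bash
cat >> h.py <<'E'
def blade(n,box,thr=70,p=None):
    """ends and line of the bright blade pixels inside box r0,r1,c0,c1"""
    r0,r1,c0,c1=box; g=p.min(2); m=np.zeros_like(g,bool); m[r0:r1,c0:c1]=(g[r0:r1,c0:c1]>thr)
    return m
E
python3 -c "
from h import *
need(.466,-.361,.1264,94.2)
a,_=read_camera('side');b,_=read_camera('top')
np.savez('pics/2.npz',s=a,t=b)
o=np.hstack([cv2.resize(a[220:384,200:300],(400,600*164//150),interpolation=cv2.INTER_CUBIC)[:600],cv2.resize(b[160:260,300:420],None,fx=3.3,fy=6,interpolation=cv2.INTER_CUBIC)])
cv2.imwrite('pics/c2.png',o[:,:,::-1]);print(o.shape)"
```

```text
yaw 93.67 tilt [-0.5  0.2] pos [ 0.4683 -0.3624  0.1195] open 0.273 F [-0.5 -0.8 -0.4] t 5.65
 shift mm [ 1.6 -2.3 -6.9] turn -0.5286130528454578
(600, 796, 3)
```

View pics/c2.png

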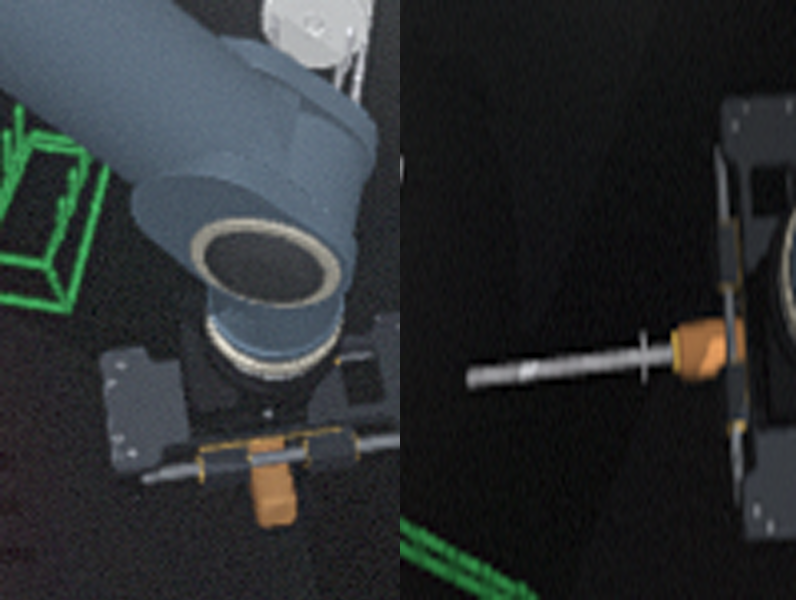

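In the top crop, on the right, the tip is at (470,377), which is image pixel (320.9,222.4), and the stop is at about (644,357). The skewer is tilting in the loose grip. I'll measure the incline from depth along the blade.

```bash
cat >> h.py <<'E'
def skewer(box,thr=75,show=True):
    """top view: 3-D line of the blade from depth inside box r0,r1,c0,c1: tip, direction(yaw), incline"""
    p,d=read_camera("top"); r0,r1,c0,c1=box; m=np.zeros(d.shape,bool); g=p.astype(int)
    m[r0:r1,c0:c1]=((g.min(2)>thr)&(g.max(2)-g.min(2)<45))[r0:r1,c0:c1]
    m=cv2.morphologyEx(m.astype(np.uint8),cv2.MORPH_CLOSE,np.ones((3,3)))>0
    n,l,s,_=cv2.connectedComponentsWithStats(m.astype(np.uint8)); m=l==1+s[1:,4].argmax()
    P,uv=cloud("top",d,m); 
    f=cv2.fitLine(P.astype(np.float32),cv2.DIST_HUBER,0,.001,.001).ravel(); v,o=f[:3],f[3:]
    if v[1]<0: v=-v
    P2=P[np.linalg.norm(np.cross(P-o,v),axis=1)<.006]
    f=cv2.fitLine(P2.astype(np.float32),cv2.DIST_HUBER,0,.001,.001).ravel(); v,o=f[:3],f[3:]
    if v[1]<0: v=-v
    t=(P2-o)@v; tip=o+v*t.max(); back=o+v*t.min()
    if show: print("px",m.sum(),len(P2),"tip",tip.round(4),"back",back.round(4),"len",np.ptp(t).round(4),"yaw",np.degrees(np.arctan2(v[1],v[0])).round(2),"incl deg",np.degrees(np.arcsin(-v[2])).round(2),"colmin",np.nonzero(m.any(0))[0].min())
    return tip,v,P2
E
python3 -c "
from h import *
skewer((212,232,314,382))"
```

```text
px 183 127 tip [ 0.4533 -0.148   0.0051] back [ 0.4641 -0.3118  0.0518] len 0.1706 yaw 93.76 incl deg 15.87 colmin 320
```

Request:
play_rows([
  [[0,0,0],0,1],
  [[0,0,0],0,1],
  [[0,0,0],0,1],
  [[0,0,-3],0,1],
  [[0,0,-6],0,1],
  [[0,0,-8],0,1],
  [[0,0,-8],0,1],
  [[0,0,-8],0,1],
  [[0,0,-8],0,1],
  [[0,0,-6],0,1],
  [[0,0,0],0,1],
  [[0,0,0],0,1],
], grip_force=50)

```text
clock: 6.8
ee_pos: [0.4684, -0.3624, 0.171]
orientation: [-2.142, -2.285, 0.006]
contact_force: [0.2, 0.6, -1.2]
opening: 0.271
```

```bash
python3 -c "
from h import *
need(.466,-.361,.1264,94.2)
skewer((200,240,305,395));skewer((200,240,305,395))"
```

```text
yaw 93.68 tilt [-0.56  0.23] pos [ 0.4684 -0.3624  0.171 ] open 0.271 F [ 0.2  0.6 -1.2] t 6.8
 shift mm [ 1.3 -1.9 44.6] turn -0.5178594852636138
px 214 65 tip [ 0.4549 -0.1844  0.0628] back [ 0.4648 -0.3014  0.1059] len 0.1252 yaw 94.83 incl deg 20.19 colmin 324
px 209 57 tip [ 0.4557 -0.1794  0.0627] back [ 0.4646 -0.3133  0.1033] len 0.1403 yaw 93.79 incl deg 16.81 colmin 323
```

```bash
cat >> h.py <<'E'
def skew2(box,N=5,thr=75):
    """as skewer, depth median over N frames, robust: z against arc length along the mask's image line"""
    F=[read_camera("top") for _ in range(N)]; p=np.mean([f[0] for f in F],0); D=np.array([f[1] for f in F]); d=np.median(D,0)
    np.savez("pics/last.npz",p=p.astype(np.uint8),d=d)
    r0,r1,c0,c1=box; m=np.zeros(d.shape,bool)
    m[r0:r1,c0:c1]=((p.min(2)>thr)&(p.max(2)-p.min(2)<45))[r0:r1,c0:c1]
    n,l,s,_=cv2.connectedComponentsWithStats(m.astype(np.uint8)); m=l==1+s[1:,4].argmax()
    P,uv=cloud("top",d,m)
    best=None; rng=np.random.default_rng(0)
    for _ in range(800):
        i,j=rng.choice(len(P),2,False); v=P[j]-P[i]; L=np.linalg.norm(v)
        if L<.06: continue
        k=np.linalg.norm(np.cross(P-P[i],v/L),axis=1)<.004
        if best is None or k.sum()>best.sum(): best=k
    Q=P[best]; o=Q.mean(0); v=np.linalg.svd(Q-o)[2][0]; v*=np.sign(v[1]); t=(Q-o)@v
    c=np.nonzero(m.any(0))[0].min(); tp=(c-.5,np.nonzero(m[:,c:c+4].any(1))[0].mean())
    # tip: where the tip pixel ray meets the blade line most closely
    e,r=rays("top",[tp]); a=np.linalg.lstsq(np.c_[r[0],-v],o-e,rcond=None)[0]; tip=o+a[1]*v
    print("px",m.sum(),"in",best.sum(),"tip px",tp,"tip",tip.round(4),"yaw",np.degrees(np.arctan2(v[1],v[0])).round(2),"incl",np.degrees(np.arcsin(-v[2])).round(2),"span",np.ptp(t).round(3),"rms",np.linalg.norm(np.cross(Q-o,v),axis=1).mean().round(4))
    return tip,v
E
python3 -c "
from h import *
need(.466,-.361,.1264,94.2)
skew2((200,240,305,382));skew2((200,240,305,378),1,95)"
```

```text
yaw 93.69 tilt [-0.58  0.25] pos [ 0.4683 -0.3623  0.1705] open 0.273 F [ 0.3  0.1 -1.1] t 6.9
 shift mm [ 1.2 -1.8 44.1] turn -0.5138240575799102
px 188 in 124 tip px (np.float64(322.5), np.float64(220.0)) tip [ 0.4532 -0.1455  0.0564] yaw 93.75 incl 15.79 span 0.155 rms 0.0019
px 152 in 103 tip px (np.float64(323.5), np.float64(220.0)) tip [ 0.4529 -0.1484  0.056 ] yaw 93.9 incl 16.23 span 0.142 rms 0.0021
```

```bash
python3 - <<'E'
from h import *
yaw=np.radians(75.); x=np.array([np.cos(yaw),np.sin(yaw)]); y=np.array([-x[1],x[0]])
def ana(n,d,p,tag):
    P,uv=cloud(n,d,np.ones(d.shape,bool)); L=P[:,:2]-[.543,-.01]; a,b=L@x,L@y; h=P[:,2]
    # slope frame: s along slope, q normal to it
    c,s=np.cos(.3),np.sin(.3); S=a*c-(h-.069)*s; Q=a*s+(h-.069)*c
    k=(abs(S)<.05)&(abs(b)<.05)&(h>.05)
    from scipy.optimize import least_squares
    # rim points of lids: radius 38 in (b,Q) plane
    k2=k&(np.hypot(b,Q)>.03)&(Q>.0)
    f=lambda v:np.hypot(b[k2]-v[0]-v[2]*S[k2],Q[k2]-v[1])-.038
    r=least_squares(f,[0,0,0],loss="cauchy",f_scale=.0015); i=abs(f(r.x))<.004
    print(tag,k2.sum(),i.sum(),"lateral",r.x[0].round(4),"normal",r.x[1].round(4),"yaw corr deg",np.degrees(r.x[2]).round(2))
    hst,e=np.histogram(S[k2][i],np.arange(-.055,.056,.005)); print("  ",dict(zip((e[:-1]*1e3).round().astype(int).tolist(),hst.tolist())))
    S_=S[k2][i]; print("   S 2/98%",np.percentile(S_,[2,98]).round(4))
for n in("top","side"):
    z=np.load(f"pics/{n}0.npz"); ana(n,z["d"],z["p"],n)
F=[read_camera("top") for _ in range(4)]
ana("top",np.median([f[1] for f in F],0),F[0][0],"top med")
E
```

```text
top 557 491 lateral -0.0007 normal 0.001 yaw corr deg 0.39
   {-55: 0, -50: 0, -45: 0, -40: 0, -35: 0, -30: 54, -25: 44, -20: 52, -15: 15, -10: 0, -5: 1, 0: 51, 5: 50, 10: 45, 15: 16, 20: 0, 25: 2, 30: 49, 35: 50, 40: 47, 45: 15, 50: 0}
   S 2/98% [-0.029   0.0453]
side 434 351 lateral -0.0025 normal -0.0006 yaw corr deg -0.48
   {-55: 0, -50: 0, -45: 0, -40: 0, -35: 35, -30: 41, -25: 26, -20: 19, -15: 2, -10: 2, -5: 34, 0: 42, 5: 18, 10: 18, 15: 3, 20: 2, 25: 34, 30: 36, 35: 14, 40: 21, 45: 4, 50: 0}
   S 2/98% [-0.0327  0.0441]
top med 557 495 lateral -0.0008 normal 0.0012 yaw corr deg 0.16
   {-55: 0, -50: 0, -45: 0, -40: 0, -35: 0, -30: 53, -25: 51, -20: 48, -15: 17, -10: 0, -5: 0, 0: 51, 5: 52, 10: 48, 15: 16, 20: 0, 25: 0, 30: 53, 35: 43, 40: 51, 45: 12, 50: 0}
   S 2/98% [-0.0288  0.0454]
```

Fitting the lid rims gives, in the top camera's frame, a bore line through (0.5457,-0.0026,0.0676) with yaw 75.2° and slope 0.30. Next I move the tip to a point 25 mm before lid 1.

```bash
python3 -c "
from h import *
need(.4761,-.2697,.2005,75.1)"
```

```text
yaw 93.69 tilt [-0.61  0.28] pos [ 0.4683 -0.3622  0.1702] open 0.276 F [-0.1 -0.9 -0.8] t 7.4
 shift mm [ 92.   13.5 -30. ] turn 18.591432016312126
```

Request:
play_rows([
  [[0,0,-6],3,1],
  [[0,0,-6],4,1],
  [[0,0,-6],4,1],
  [[0,0,-6],4,1],
  [[0,0,-4],2,1],
  [[8,-1,0],0,1],
  [[14,-3,0],0,1],
  [[16,-3,0],0,1],
  [[16,-3,0],0,1],
  [[12,-3,0],0,1],
  [[6,-1,0],0,1],
  [[0,0,0],0,1],
])

```text
clock: 8.4
ee_pos: [0.4714, -0.2794, 0.1973]
orientation: [-2.458, -1.93, 0.009]
contact_force: [-0.8, 0.0, -1.0]
opening: 0.272
```

```bash
python3 -c "
from h import *
need(.4761,-.2697,.2005,75.1)
skew2((170,235,280,362),3)
p=np.load('pics/last.npz')['p']; a,_=read_camera('side')
o=np.hstack([cv2.resize(p[160:240,250:360],None,fx=4.5,fy=6,interpolation=cv2.INTER_CUBIC),cv2.resize(a[180:300,235:310],(300,480),interpolation=cv2.INTER_CUBIC)])
cv2.imwrite('pics/c3.png',o[:,:,::-1])"
```

```text
yaw 76.29 tilt [-0.83  0.54] pos [ 0.4714 -0.2794  0.1973] open 0.272 F [-0.8  0.  -1. ] t 8.4
 shift mm [10.6  2.2 -3.2] turn 1.1922810916520348
px 630 in 142 tip px (np.float64(279.5), np.float64(189.75)) tip [ 0.5335 -0.023   0.0701] yaw 75.7 incl 15.8 span 0.211 rms 0.002
```

View pics/c3.png

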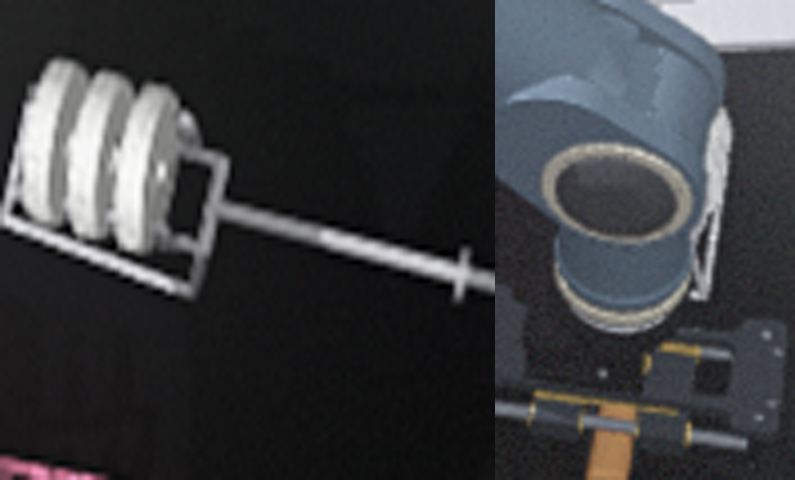

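The top crop shows the tip at about (220,205), just at the rack's high end and aimed slightly to the -x side. The side view is blocked by the wrist, so I'll work from the top view and make a small correction.

Request:
play_rows([
  [[3,1,-1],0.5,1],
  [[4,1,-1],0.4,1],
  [[2,0,-0.5],0.2,1],
  [[0,0,0],0,1],
  [[0,0,0],0,1],
])

```text
clock: 9.02
ee_pos: [0.4754, -0.2772, 0.1999]
orientation: [-2.49, -1.893, 0.01]
contact_force: [-0.1, -0.2, -1.5]
opening: 0.271
```

```bash
cat >> h.py <<'E'
M0=np.array([.5457,-.0026,.0676]); U=np.array([np.cos(np.radians(75.2))*np.cos(.3),np.sin(np.radians(75.2))*np.cos(.3),-np.sin(.3)])
def vsline(tip,v):
    """blade line against the bore line where each lid stands: lateral (rack y) and height offsets, mm"""
    Y=np.array([-np.sin(np.radians(75.2)),np.cos(np.radians(75.2)),0]); N=np.cross(U,Y); N*=np.sign(N[2])
    for s in(-.063,-.038,0,.038):
        q=M0+s*U; t=((q-tip)@U)/(v@U); e=tip+t*v-q; print("  s",s,"lat",round(1e3*e@Y,1),"up",round(1e3*e@N,1))
    print("  tip s",round(1e3*(tip-M0)@U,1))
E
python3 -c "
from h import *
need(.4761,-.2697,.2005,75.1)
vsline(*skew2((185,235,297,366),4))"
```

```text
yaw 74.48 tilt [-0.79  0.41] pos [ 0.4754 -0.2772  0.1999] open 0.271 F [-0.1 -0.2 -1.5] t 9.02
 shift mm [ 7.4 -1.3 -0.6] turn -0.6155644486192955
px 263 in 156 tip px (np.float64(296.5), np.float64(192.0)) tip [ 0.5306 -0.0697  0.0856] yaw 74.72 incl 16.34 span 0.172 rms 0.0021
  s -0.063 lat -2.6 up -3.0
  s -0.038 lat -2.8 up -2.7
  s 0 lat -3.1 up -2.1
  s 0.038 lat -3.4 up -1.6
  tip s -71.0
```

Request:
play_rows([
  [[0,-0.5,-2.5],-0.3,1],
  [[0,-0.5,-2.5],-0.2,1],
  [[0,0,-2],0,1],
  [[0,0,0],0,1],
  [[0,0,0],0,1],
])

```text
clock: 9.63
ee_pos: [0.4741, -0.2772, 0.2077]
orientation: [-2.481, -1.904, 0.011]
contact_force: [0.0, -0.1, -1.3]
opening: 0.269
```

```bash
python3 -c "
from h import *
need(.4761,-.2697,.207,75.1)
for i in range(2): vsline(*skew2((180,235,297,366),4,75+10*i))"
```

```text
yaw 75.02 tilt [-0.8  0.4] pos [ 0.4741 -0.2772  0.2077] open 0.269 F [ 0.  -0.1 -1.3] t 9.63
 shift mm [7.8 0.  0.7] turn -0.08102874019442652
px 271 in 163 tip px (np.float64(296.5), np.float64(192.0)) tip [ 0.5274 -0.0683  0.0936] yaw 75.37 incl 15.94 span 0.171 rms 0.0021
  s -0.063 lat 1.0 up 4.9
  s -0.038 lat 1.0 up 5.5
  s 0 lat 1.1 up 6.3
  s 0.038 lat 1.2 up 7.1
  tip s -72.9
px 254 in 156 tip px (np.float64(296.5), np.float64(192.0)) tip [ 0.5274 -0.0684  0.093 ] yaw 75.33 incl 16.13 span 0.171 rms 0.0021
  s -0.063 lat 0.9 up 4.3
  s -0.038 lat 1.0 up 4.7
  s 0 lat 1.0 up 5.4
  s 0.038 lat 1.1 up 6.1
  tip s -72.7
```

Request:
play_rows([
  [[5,0.5,1.5],0,1],
  [[6,0,1.8],0,1],
  [[6,0,1.8],0,1],
  [[6,0,1.8],0,1],
  [[6,0,1.8],0,1],
  [[6,0,1.8],0,1],
  [[5,0,1.5],0,1],
  [[0,0,0],0,1],
])

```text
clock: 10.7
ee_pos: [0.486, -0.2328, 0.1938]
orientation: [-2.477, -1.906, 0.01]
contact_force: [-0.0, 0.6, -1.6]
opening: 0.273
```

```bash
python3 -c "
from h import *
need(.4741,-.2772,.2077,75.1)
vsline(*skew2((180,240,305,366),3,75))
p=np.load('pics/last.npz')['p']
cv2.imwrite('pics/c4.png',cv2.resize(p[160:230,250:350],None,fx=8,fy=8,interpolation=cv2.INTER_CUBIC)[:,:,::-1])"
```

```text
yaw 75.14 tilt [-0.86  0.5 ] pos [ 0.486  -0.2328  0.1938] open 0.273 F [-0.   0.6 -1.6] t 10.7
 shift mm [-45.9  -0.3 -14.1] turn 0.03989004062785284
px 150 in 87 tip px (np.float64(304.5), np.float64(192.5)) tip [ 0.5225 -0.0889  0.098 ] yaw 74.89 incl 17.42 span 0.106 rms 0.0021
  s -0.063 lat 0.3 up 2.5
  s -0.038 lat 0.1 up 2.4
  s 0 lat -0.1 up 2.2
  s 0.038 lat -0.3 up 2.1
  tip s -94.3
```

View pics/c4.png

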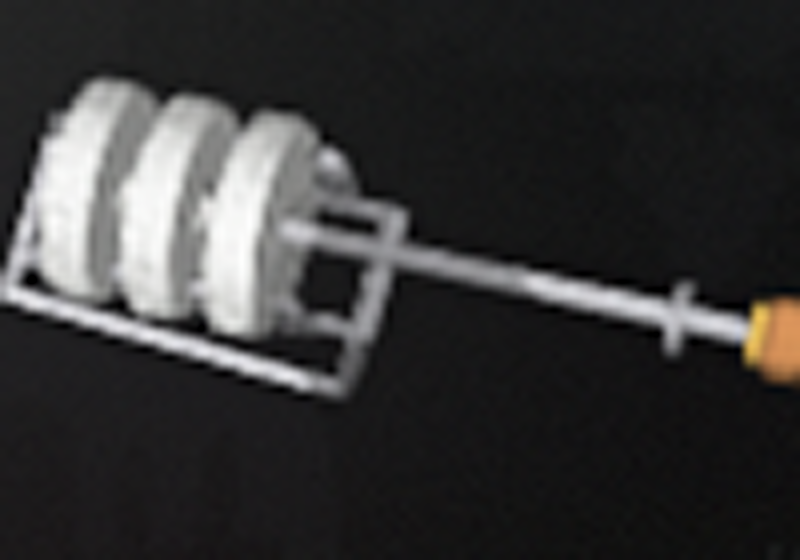

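In the top view the blade ends at lid 1's face at (285,230), which is where the hole was seen. There is no contact force and the commanded tip depth is already about 13 mm inside, so I'm pushing on.

Request:
play_rows([
  [[6,0,1.8],0,1],
  [[7,0,2.1],0,1],
  [[7,0,2.1],0,1],
  [[7,0,2.1],0,1],
  [[6,0,1.8],0,1],
  [[0,0,0],0,1],
])

```text
clock: 11.35
ee_pos: [0.4948, -0.2007, 0.1836]
orientation: [-2.483, -1.901, 0.011]
contact_force: [-0.2, 0.4, -1.3]
opening: 0.268
```

```bash
python3 -c "
from h import *
need(.4741,-.2772,.2077,75.1)
vsline(*skew2((180,240,302,346),3,75))"
```

```text
yaw 74.86 tilt [-0.8   0.41] pos [ 0.4948 -0.2007  0.1836] open 0.268 F [-0.2  0.4 -1.3] t 11.35
 shift mm [-79.2  -0.4 -24.4] turn -0.24214449350074574
px 115 in 65 tip px (np.float64(301.5), np.float64(191.5)) tip [ 0.5252 -0.081   0.0951] yaw 75.03 incl 16.89 span 0.075 rms 0.0022
  s -0.063 lat -0.3 up 2.5
  s -0.038 lat -0.4 up 2.6
  s 0 lat -0.5 up 2.8
  s 0.038 lat -0.6 up 3.0
  tip s -85.5
```

Request:
play_rows([
  [[6,0,1.8],-0.2,1],
  [[7,0,2.1],0,1],
  [[7,0,2.1],0,1],
  [[7,0,2.1],0,1],
  [[6,0,1.8],0,1],
  [[0,0,0],0,1],
])

```text
clock: 12.0
ee_pos: [0.5038, -0.1686, 0.1733]
orientation: [-2.486, -1.901, 0.011]
contact_force: [0.2, 0.0, -0.6]
opening: 0.273
```

```bash
python3 -c "
from h import *
need(.4741,-.2772,.2077,75.1)
vsline(*skew2((180,240,301,338),3,75))
p=np.load('pics/last.npz')['p']
cv2.imwrite('pics/c5.png',cv2.resize(p[160:230,240:340],None,fx=8,fy=8,interpolation=cv2.INTER_CUBIC)[:,:,::-1])"
```

```text
yaw 74.82 tilt [-0.75  0.32] pos [ 0.5038 -0.1686  0.1733] open 0.273 F [ 0.2  0.  -0.6] t 12.0
 shift mm [-112.5   -0.7  -34.6] turn -0.27910992453894323
px 66 in 12 tip px (np.float64(300.5), np.float64(191.5)) tip [ 0.5883 -0.1494 -0.3134] yaw 153.32 incl -79.15 span 0.109 rms 0.0026
  s -0.063 lat -42.0 up -213.7
  s -0.038 lat -60.2 up -307.4
  s 0 lat -87.9 up -450.0
  s 0.038 lat -115.6 up -592.5
  tip s -12.6
```

View pics/c5.png

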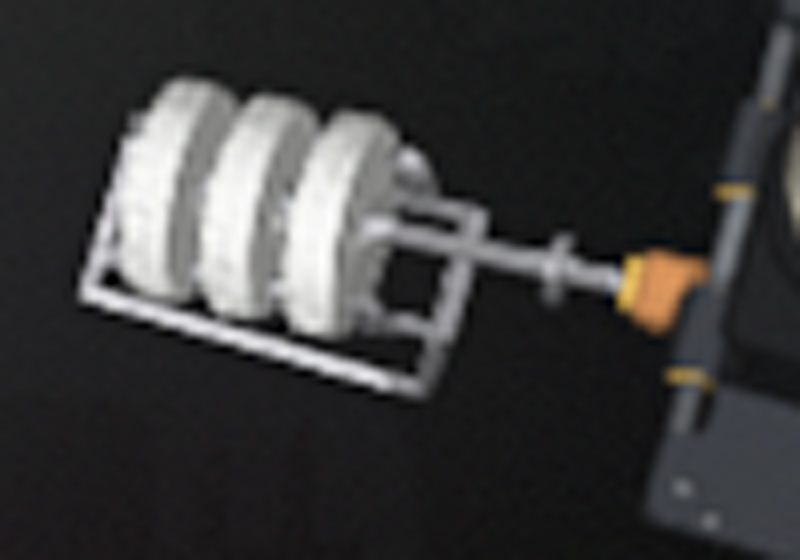

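The lids stand unmoved and the blade runs on into lid 1 with the stop at (557,270). The tip is past lid 3 with no force, so I'm pushing in to leave the stop just short of lid 1.

Request:
play_rows([
  [[6,0,1.8],-0.2,1],
  [[7,0,2.1],0,1],
  [[7,0,2.1],0,1],
  [[7,0,2.1],0,1],
  [[7,0,2.1],0,1],
  [[7,0,2.1],0,1],
  [[6,0,1.8],0,1],
  [[5,0,1.5],0,1],
  [[3,0,1],0,1],
  [[0,0,0],0,1],
])

```text
clock: 12.98
ee_pos: [0.5192, -0.1118, 0.1552]
orientation: [-2.485, -1.903, 0.012]
contact_force: [0.1, 0.6, -1.2]
opening: 0.273
```

```bash
cat >> h.py <<'E'
def lids(box=(150,230,235,310),N=4,M=None,U_=None):
    F=[read_camera("top") for _ in range(N)]; d=np.median([f[1] for f in F],0); p=F[0][0]; np.savez("pics/last.npz",p=p,d=d); return p,d
E
python3 -c "
from h import *
need(.4741,-.2772,.2077,75.1)
p,d=lids(N=3)
# stop: bright rows in columns 300..320
from numpy import *
for c in range(290,312): 
  col=p[175:215,c].min(1); print(c,nonzero(col>90)[0]+175)
"
```

```text
yaw 74.88 tilt [-0.74  0.25] pos [ 0.5192 -0.1118  0.1552] open 0.273 F [ 0.1  0.6 -1.2] t 12.98
 shift mm [-171.4   -1.1  -52.6] turn -0.2171339148605398
290 [178 179 180 181 183 184 185 188 189 190 199 200 207 208]
291 [178 179 180 181 182 183 184 185 188 189 190 199 200 201 207 208]
292 [179 180 181 182 184 185 188 189 190 200 201 207 208]
293 [181 182 184 185 189 190 200 201 202 203 205 206]
294 [185 186 189 190 198 199 200 201 202 203 204]
295 [185 186 189 190 191 194 195 196 197 198 199 200 201 202]
296 [185 186 194 195 196 197 198 199 200 201]
297 [185 186 187 195 196 197 198 199]
298 [186 187]
299 [214]
300 [214]
301 [203 204 205 206]
302 [203]
303 []
304 []
305 []
306 []
307 []
308 []
309 []
310 []
311 [175 176 177 178 179]
```

Threaded: the tip is at s≈106 mm, about 68 mm beyond lid 3. Next I level the skewer with a loose grip by lowering the handle, using lid 1 on its rails as the fulcrum. That raises the tip while the rack loops still hold the lids.

Request:
play_rows([
  [[0,0,0],0,1],
  [[0,0,0],0,1],
  [[0,0,2],0,1],
  [[0,0,3],0,1],
  [[0,0,3],0,1],
  [[0,0,3],0,1],
  [[0,0,3],0,1],
  [[0,0,2],0,1],
  [[0,0,0],0,1],
], grip_force=4)

```text
clock: 13.88
ee_pos: [0.5179, -0.1158, 0.1384]
orientation: [-2.492, -1.897, 0.015]
contact_force: [-0.9, -0.1, 1.4]
opening: 0.277
```

```bash
python3 - <<'E'
from h import *
need(.5192,-.1118,.1302,75.1)
p,d=lids(N=4)
P,uv=cloud("top",d,np.ones(d.shape,bool))
q=P-M0; Y=np.array([-np.sin(np.radians(75.2)),np.cos(np.radians(75.2)),0]); X=np.array([Y[1],-Y[0],0])
a=q@X; b=q@Y; k=(a>.05)&(a<.16)&(abs(b)<.02)&(P[:,2]>.015)
for r in np.c_[a[k],b[k],P[k,2]][np.argsort(a[k])][::6]: print((r*1e3).round(0).astype(int),end="")
k=(abs(a)<.07)&(abs(b)<.045)&(P[:,2]>.06)
for lo in np.arange(-.07,.07,.01):
    j=k&(a>=lo)&(a<lo+.01); print("\n",round(lo,2),j.sum(),P[j,2].max().round(4) if j.any() else "",end="")
E
```

```text
yaw 74.56 tilt [-0.79  0.1 ] pos [ 0.5179 -0.1158  0.1384] open 0.277 F [-0.9 -0.1  1.4] t 13.88
 shift mm [4.2 0.3 8.2] turn -0.5360001821153446
[50 -4 16][51 -2 73][52 10 20][54 -5 19][55  2 20][59  0 73][65 -1 71][72 -5 70][78 -4 70][85  0 65][92 -3 69][98 -2 67][105  -6  65]
 -0.07 158 0.4218
 -0.06 14 0.0828
 -0.05 46 0.091
 -0.04 87 0.095
 -0.03 98 0.1155
 -0.02 92 0.1149
 -0.01 95 0.1105
 0.0 102 0.1108
 0.01 63 0.1088
 0.02 94 0.0996
 0.03 101 0.1071
 0.04 54 0.1063
 0.05 11 0.073
 0.06 8 0.0721
 0.07 0
```

```bash
python3 - <<'E'
from h import *
z=np.load("pics/last.npz");p,d=z["p"],z["d"]
P,uv=cloud("top",d,np.ones(d.shape,bool))
q=P-M0; Y=np.array([-np.sin(np.radians(75.2)),np.cos(np.radians(75.2)),0]); X=np.array([Y[1],-Y[0],0])
a=q@X; b=q@Y; k=(a>-.10)&(a<-.035)&(abs(b)<.013)&(P[:,2]>.06)&(P[:,2]<.14)
for lo in np.arange(-.1,-.035,.005):
    j=k&(a>=lo)&(a<lo+.005)
    if j.any(): print(round(lo,3),j.sum(),np.percentile(P[j,2],[20,50,80]).round(4),p[uv[j,1],uv[j,0]].mean(0).astype(int))
k=(a>.045)&(a<.13)&(abs(b)<.012)&(P[:,2]>.05)&(P[:,2]<.1)
f=np.polyfit(a[k],P[k,2],1);print("far blade slope deg",np.degrees(np.arctan(f[0])),"z at a=-.11,-.03,.03",np.polyval(f,[-.11,-.03,.03]),a[k].max())
cv2.imwrite("pics/c6.png",cv2.resize(p[150:230,220:330],None,fx=7,fy=7,interpolation=cv2.INTER_CUBIC)[:,:,::-1])
E
```

```text
-0.09 2 [0.0916 0.0921 0.0927] [122  84  54]
-0.085 8 [0.0909 0.0924 0.0939] [149 103  64]
-0.08 18 [0.0881 0.0916 0.0925] [136  95  63]
-0.075 17 [0.0872 0.0887 0.091 ] [149 120  77]
-0.07 10 [0.0859 0.0881 0.0884] [143 128  99]
-0.065 6 [0.0812 0.0821 0.0829] [130 131 135]
-0.06 5 [0.0801 0.0816 0.0823] [140 141 144]
-0.055 4 [0.0789 0.0808 0.0815] [133 133 136]
-0.05 5 [0.0782 0.0806 0.0807] [155 156 159]
-0.045 14 [0.0788 0.0853 0.0875] [155 155 157]
-0.04 14 [0.0699 0.0744 0.0791] [155 155 156]
far blade slope deg -5.341815107857451 z at a=-.11,-.03,.03 [0.08659077 0.0791105  0.0735003 ] 0.10615066680417637
```

View pics/c6.png

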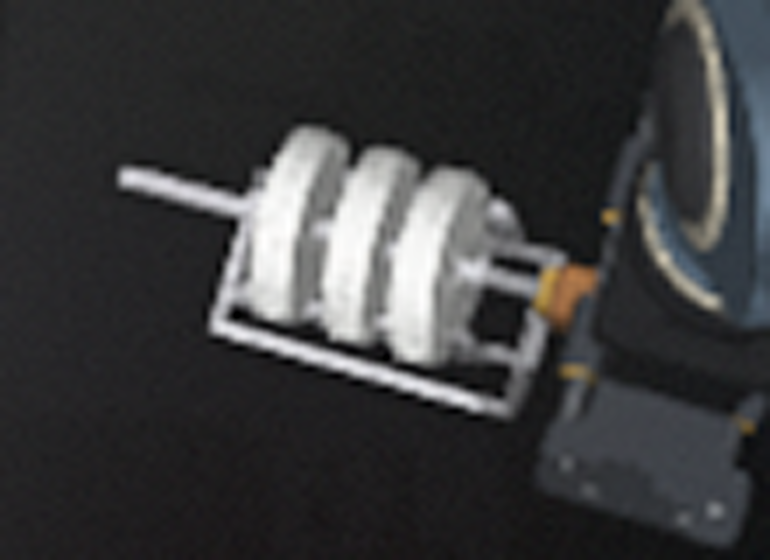

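The blade is threaded through all three lids, with its tip showing at (120,178), and it has levelled to about 5° tip-down. I'll keep lowering to a few degrees tip-up, then clamp hard.

Request:
play_rows([
  [[0,0,3],0,1],
  [[0,0,3],0,1],
  [[0,0,3],0,1],
  [[0,0,3],0,1],
  [[0,0,1],0,1],
  [[0,0,0],0,1],
], grip_force=5)

```text
clock: 14.58
ee_pos: [0.518, -0.1157, 0.1253]
orientation: [-2.492, -1.899, 0.015]
contact_force: [-1.1, -0.8, 3.1]
opening: 0.276
```

```bash
cat >> h.py <<'E'
def incl(M,yaw,far=(.045,.13),near=(-.066,-.05),zlo=.05,zhi=.1,N=4):
    """blade top heights near the stop and beyond the last lid, in a level frame at M along yaw"""
    p,d=lids(N=N); P,uv=cloud("top",d,np.ones(d.shape,bool)); c,s=np.cos(np.radians(yaw)),np.sin(np.radians(yaw))
    q=P-M; a=q[:,0]*c+q[:,1]*s; b=-q[:,0]*s+q[:,1]*c; g=p[uv[:,1],uv[:,0]].astype(int); g=(g.min(1)>60)&(np.ptp(g,axis=1)<45)
    A=[];Z=[]
    for lo,hi in(far,near):
        k=(a>lo)&(a<hi)&(abs(b)<.012)&(P[:,2]>zlo)&(P[:,2]<zhi)&g
        if k.any(): print("  blade a",a[k].mean().round(4),"z",np.median(P[k,2]).round(4),"b",np.median(b[k]).round(4),"n",k.sum(),"amin/max",a[k].min().round(4),a[k].max().round(4)); A+=[a[k].mean()];Z+=[np.median(P[k,2])]
    if len(A)==2: print("  incl tip-down deg",np.degrees(np.arctan2(Z[1]-Z[0],A[0]-A[1])).round(2))
    k=(a>far[0])&(a<far[1])&(abs(b)<.012)&(P[:,2]>zlo)&(P[:,2]<zhi)&g
    if k.sum()>20: print("  far slope",np.degrees(np.arctan(np.polyfit(a[k],P[k,2],1)[0])).round(2))
    return a,b,P,uv,p
E
python3 -c "
from h import *
need(.5192,-.1118,.1302,75.1)
incl(M0,75.2)"
```

```text
yaw 74.6 tilt [-0.74  0.05] pos [ 0.518  -0.1157  0.1253] open 0.276 F [-1.1 -0.8  3.1] t 14.58
 shift mm [ 4.   0.1 -4.9] turn -0.4971140761907691
  blade a 0.0756 z 0.0851 b -0.0015 n 58 amin/max 0.0454 0.1057
  blade a -0.0581 z 0.0769 b -0.0003 n 13 amin/max -0.065 -0.0507
  incl tip-down deg -3.49
  far slope 3.24
```

Request:
play_rows([
  [[0,0,0],0,1],
  [[0,0,0],0,1],
  [[0,0,0],0,1],
  [[1,0,-3],0,1],
  [[1.5,0,-5],0,1],
  [[1.5,0,-5],0,1],
  [[1.5,0,-5],0,1],
  [[1.5,0,-5],0,1],
  [[1.5,0,-5],0,1],
  [[1,0,-3],0,1],
  [[0,0,0],0,1],
], grip_force=58)

```text
clock: 15.7
ee_pos: [0.5219, -0.1054, 0.1596]
orientation: [-2.493, -1.899, 0.011]
contact_force: [0.5, 0.4, -1.6]
opening: 0.273
```

```bash
python3 -c "
from h import *
need(.5192,-.1118,.1302,75.1)
incl(M0+np.array([.003,.01,0]),75.2,zlo=.07,zhi=.14)"
```

```text
yaw 74.59 tilt [-0.58  0.08] pos [ 0.5219 -0.1054  0.1596] open 0.273 F [ 0.5  0.4 -1.6] t 15.7
 shift mm [-6.8 -0.6 29.4] turn -0.5074609152252947
  blade a 0.0753 z 0.1175 b -0.0028 n 58 amin/max 0.0454 0.1046
  blade a -0.0584 z 0.1097 b -0.0015 n 15 amin/max -0.066 -0.0506
  incl tip-down deg -3.35
  far slope 3.15
```

Request:
play_rows([
  [[1.5,0,-5],0,1],
  [[1.5,0,-5],0,1],
  [[1.5,0,-5],0,1],
  [[1,0,-6],0,1],
  [[0,0,-8],0,1],
  [[0,0,-9],0,1],
  [[0,0,-9],0,1],
  [[0,0,-9],0,1],
  [[0,0,-9],0,1],
  [[0,0,-9],0,1],
  [[0,0,-6],0,1],
  [[0,0,0],0,1],
])

```text
clock: 16.9
ee_pos: [0.524, -0.1001, 0.248]
orientation: [-2.494, -1.898, 0.013]
contact_force: [-0.5, -0.4, -1.4]
opening: 0.271
```

```bash
python3 -c "
from h import *
need(.5192,-.1118,.1302,75.1)
a,b,P,uv,p=incl(M0+np.array([.007,.022,0]),75.2,zlo=.14,zhi=.23)
k=(abs(b)<.05)&(P[:,2]>.13)&(P[:,2]<.26)&(a>-.07)&(a<.12)
for lo in np.arange(-.07,.11,.006):
    j=k&(a>=lo)&(a<lo+.006); print((round(lo,3),int(j.sum()),P[j,2].max().round(3) if j.any() else 0),end='')
"
```

```text
yaw 74.56 tilt [-0.63  0.07] pos [ 0.524  -0.1001  0.248 ] open 0.271 F [-0.5 -0.4 -1.4] t 16.9
 shift mm [-12.4  -0.2 117.8] turn -0.5388083613028698
  blade a 0.0714 z 0.2058 b -0.0024 n 61 amin/max 0.0451 0.0989
  blade a -0.056 z 0.1994 b -0.0012 n 22 amin/max -0.0659 -0.0503
  incl tip-down deg -2.89
  far slope 2.69
(np.float64(-0.07), 8, np.float64(0.2))(np.float64(-0.064), 7, np.float64(0.2))(np.float64(-0.058), 7, np.float64(0.208))(np.float64(-0.052), 17, np.float64(0.209))(np.float64(-0.046), 39, np.float64(0.232))(np.float64(-0.04), 74, np.float64(0.233))(np.float64(-0.034), 77, np.float64(0.233))(np.float64(-0.028), 62, np.float64(0.23))(np.float64(-0.022), 7, np.float64(0.202))(np.float64(-0.016), 53, np.float64(0.235))(np.float64(-0.01), 77, np.float64(0.235))(np.float64(-0.004), 74, np.float64(0.236))(np.float64(0.002), 32, np.float64(0.211))(np.float64(0.008), 7, np.float64(0.204))(np.float64(0.014), 58, np.float64(0.236))(np.float64(0.02), 73, np.float64(0.236))(np.float64(0.026), 73, np.float64(0.236))(np.float64(0.032), 13, np.float64(0.22))(np.float64(0.038), 5, np.float64(0.206))(np.float64(0.044), 8, np.float64(0.207))(np.float64(0.05), 6, np.float64(0.206))(np.float64(0.056), 7, np.float64(0.206))(np.float64(0.062), 7, np.float64(0.207))(np.float64(0.068), 8, np.float64(0.207))(np.float64(0.074), 5, np.float64(0.208))(np.float64(0.08), 6, np.float64(0.207))(np.float64(0.086), 8, np.float64(0.207))(np.float64(0.092), 6, np.float64(0.207))(np.float64(0.098), 1, np.float64(0.207))(np.float64(0.104), 0, 0)
```

All three lids hang on the blade at separate positions, with the skewer about 3° tip-up. Now I carry them to the pan.

Request:
play_rows([
  [[3,-1,-6],0,1],
  [[6,-2,-6],0,1],
  [[9,-2.6,-6],0,1],
  [[12,-3.5,-3],0,1],
  [[12,-3.5,0],0,1],
  [[12,-3.5,0],0,1],
  [[12,-3.5,0],0,1],
  [[12,-3.5,0],0,1],
  [[12,-3.5,0],0,1],
  [[12,-3.5,0],0,1],
  [[12,-3.5,0],0,1],
  [[12,-3.5,0],0,1],
])

```text
clock: 18.1
ee_pos: [0.5186, 0.048, 0.2709]
orientation: [-2.484, -1.901, 0.015]
contact_force: [-0.6, -0.3, -1.7]
opening: 0.271
```

Request:
play_rows([
  [[12,-3.5,0],0,1],
  [[12,-3.5,0],0,1],
  [[12,-3.5,0],0,1],
  [[12,-3.5,0],0,1],
  [[12,-3.5,0],0,1],
  [[11,-3.5,0],0,1],
  [[9,-3,0],0,1],
  [[7,-2,0],0,1],
  [[5,-2,0],0,1],
  [[3,-1,0],0,1],
  [[0,0,0],0,1],
  [[0,0,0],0,1],
])

```text
clock: 19.1
ee_pos: [0.5084, 0.1701, 0.2758]
orientation: [-2.463, -1.923, 0.009]
contact_force: [-0.6, -0.2, -1.4]
opening: 0.269
```

```bash
python3 - <<'E'
from h import *
need(.519,.202,.27,75.1)
M=np.array([.5502,.3239,0])
a,b,P,uv,p=incl(M,74.7,zlo=.17,zhi=.26,far=(.045,.12),near=(-.075,-.058))
k=(abs(b)<.05)&(P[:,2]>.16)&(P[:,2]<.28)&(a>-.09)&(a<.12)
for lo in np.arange(-.09,.11,.006):
    j=k&(a>=lo)&(a<lo+.006); print((int(round(lo*1e3)),int(j.sum()),float(P[j,2].max().round(3)) if j.any() else 0),end='')
E
```

```text
yaw 75.97 tilt [-0.87  0.56] pos [0.5084 0.1701 0.2758] open 0.269 F [-0.6 -0.2 -1.4] t 19.1
 shift mm [33.5  2.7  5.9] turn 0.8738639636237053
  blade a 0.0536 z 0.2377 b 0.0063 n 23 amin/max 0.0456 0.062
  blade a -0.0698 z 0.259 b -0.0009 n 5 amin/max -0.0742 -0.0642
  incl tip-down deg 9.78
  far slope 34.03
(-90, 6, 0.238)(-84, 72, 0.262)(-78, 89, 0.262)(-72, 62, 0.263)(-66, 16, 0.262)(-60, 6, 0.232)(-54, 143, 0.264)(-48, 108, 0.264)(-42, 80, 0.266)(-36, 7, 0.273)(-30, 6, 0.234)(-24, 177, 0.266)(-18, 112, 0.268)(-12, 87, 0.266)(-6, 3, 0.264)(0, 2, 0.235)(6, 8, 0.236)(12, 8, 0.236)(18, 9, 0.237)(24, 9, 0.237)(30, 7, 0.237)(36, 7, 0.238)(42, 9, 0.239)(48, 8, 0.239)(54, 8, 0.239)(60, 3, 0.239)(66, 0, 0)(72, 0, 0)(78, 0, 0)(84, 0, 0)(90, 0, 0)(96, 0, 0)(102, 0, 0)(108, 0, 0)
```

Request:
play_rows([
  [[5,1,0],0.2,1],
  [[8,1,0],0.2,1],
  [[8,1,0],0.2,1],
  [[7,1,0],0.2,1],
  [[5,0,0],0,1],
  [[3,0,0],0,1],
  [[0,0,0],0,1],
  [[0,0,0],0,1],
  [[0,0,0],0,1],
])

```text
clock: 20.05
ee_pos: [0.5236, 0.2069, 0.2754]
orientation: [-2.479, -1.901, 0.01]
contact_force: [-0.8, 0.1, -1.4]
opening: 0.269
```

```bash
cat >> h.py <<'E'
def panview(zs=.2,zlo=.17,zhi=.27,N=4):
    """blade (thin) in the pan's frame from the top view, and pan rim circle again"""
    from scipy.optimize import least_squares
    M=np.array([.5502,.3239,0]); p,d=lids(N=N); P,uv=cloud("top",d,np.ones(d.shape,bool)); c,s=np.cos(np.radians(75)),np.sin(np.radians(75))
    q=P-M; a=q[:,0]*c+q[:,1]*s; b=-q[:,0]*s+q[:,1]*c
    for lo in np.arange(-.10,.116,.006):
        j=(abs(b)<.045)&(P[:,2]>zlo)&(P[:,2]<zhi)&(a>=lo)&(a<lo+.006)
        if j.sum()>1: print((int(round(lo*1e3)),int(j.sum()),"zmax",round(1e3*P[j,2].max()),"zmed",round(1e3*np.median(P[j,2])),"b",(1e3*np.percentile(b[j],[5,50,95])).round().astype(int).tolist()))
    k=(abs(P[:,2]-.135)<.008)&(np.hypot(q[:,0],q[:,1])<.085)&(np.hypot(q[:,0],q[:,1])>.055); f=lambda v:np.hypot(P[k,0]-v[0],P[k,1]-v[1])-.0685
    r=least_squares(f,M[:2],loss="cauchy",f_scale=.002); print("rim now",r.x.round(4),k.sum())
E
python3 -c "
from h import *
need(.519,.202,.27,75.1)
panview()"
```

```text
yaw 74.94 tilt [-0.9   0.58] pos [0.5236 0.2069 0.2754] open 0.269 F [-0.8  0.1 -1.4] t 20.05
 shift mm [-5.9 -3.1  5.4] turn -0.15703938000629591
(-46, 13, 'zmax', 262, 'zmed', 255, 'b', [-5, 5, 18])
(-40, 105, 'zmax', 261, 'zmed', 243, 'b', [-6, 16, 32])
(-34, 56, 'zmax', 262, 'zmed', 256, 'b', [-5, 15, 34])
(-28, 32, 'zmax', 262, 'zmed', 252, 'b', [-5, 21, 34])
(-16, 77, 'zmax', 263, 'zmed', 248, 'b', [-13, 2, 26])
(-10, 124, 'zmax', 264, 'zmed', 241, 'b', [-16, 10, 32])
(-4, 70, 'zmax', 265, 'zmed', 258, 'b', [-19, 13, 33])
(2, 25, 'zmax', 264, 'zmed', 259, 'b', [-21, 5, 33])
(14, 105, 'zmax', 265, 'zmed', 249, 'b', [-28, -1, 25])
(20, 178, 'zmax', 266, 'zmed', 236, 'b', [-36, 2, 31])
(26, 81, 'zmax', 267, 'zmed', 259, 'b', [-35, 1, 32])
(32, 28, 'zmax', 267, 'zmed', 259, 'b', [-33, 8, 33])
(44, 6, 'zmax', 236, 'zmed', 234, 'b', [-6, -3, -1])
(50, 7, 'zmax', 236, 'zmed', 236, 'b', [-6, -2, 0])
(56, 7, 'zmax', 237, 'zmed', 235, 'b', [-5, -3, -1])
(62, 8, 'zmax', 237, 'zmed', 235, 'b', [-6, -3, -1])
(68, 8, 'zmax', 237, 'zmed', 235, 'b', [-5, -3, 0])
(74, 7, 'zmax', 237, 'zmed', 237, 'b', [-5, -2, -1])
(80, 7, 'zmax', 237, 'zmed', 236, 'b', [-5, -3, -1])
(86, 7, 'zmax', 238, 'zmed', 236, 'b', [-6, -3, 0])
(92, 7, 'zmax', 238, 'zmed', 237, 'b', [-6, -3, -1])
(98, 5, 'zmax', 239, 'zmed', 236, 'b', [-5, -3, 0])
rim now [0.5495 0.3238] 86
```

Request:
play_rows([
  [[0,-1.5,0],0,1],
  [[0,-1,2],0,1],
  [[0,0,5],0,1],
  [[0,0,6],0,1],
  [[0,0,6],0,1],
  [[0,0,6],0,1],
  [[0,0,5],0,1],
  [[0,0,4],0,1],
  [[0,0,0],0,1],
  [[0,0,0],0,1],
])

```text
clock: 21.08
ee_pos: [0.5198, 0.2061, 0.2367]
orientation: [-2.481, -1.898, 0.014]
contact_force: [0.4, -0.3, -0.7]
opening: 0.273
```

```bash
python3 -c "
from h import *
need(.519,.202,.186,75.1)
panview(zlo=.145,zhi=.235,N=3)"
```

```text
yaw 74.82 tilt [-1.01  0.5 ] pos [0.5198 0.2061 0.2367] open 0.273 F [ 0.4 -0.3 -0.7] t 21.08
 shift mm [-4.4  1.3 50.7] turn -0.27695679085425695
(-46, 48, 'zmax', 222, 'zmed', 205, 'b', [-1, 14, 33])
(-40, 72, 'zmax', 223, 'zmed', 208, 'b', [1, 20, 36])
(-34, 48, 'zmax', 224, 'zmed', 216, 'b', [1, 22, 37])
(-28, 16, 'zmax', 223, 'zmed', 212, 'b', [5, 26, 38])
(-16, 116, 'zmax', 226, 'zmed', 203, 'b', [-11, 10, 33])
(-10, 79, 'zmax', 226, 'zmed', 219, 'b', [-14, 14, 36])
(-4, 67, 'zmax', 225, 'zmed', 220, 'b', [-17, 13, 36])
(2, 5, 'zmax', 222, 'zmed', 217, 'b', [-19, 10, 38])
(8, 2, 'zmax', 194, 'zmed', 194, 'b', [1, 2, 3])
(14, 174, 'zmax', 226, 'zmed', 203, 'b', [-30, 2, 31])
(20, 99, 'zmax', 228, 'zmed', 216, 'b', [-30, 6, 35])
(26, 79, 'zmax', 227, 'zmed', 221, 'b', [-30, 7, 36])
(32, 9, 'zmax', 224, 'zmed', 214, 'b', [-35, 10, 36])
(44, 7, 'zmax', 196, 'zmed', 196, 'b', [-3, 0, 2])
(50, 7, 'zmax', 197, 'zmed', 196, 'b', [-3, 0, 3])
(56, 8, 'zmax', 197, 'zmed', 196, 'b', [-2, 1, 3])
(62, 6, 'zmax', 198, 'zmed', 196, 'b', [-2, 0, 3])
(68, 7, 'zmax', 199, 'zmed', 197, 'b', [-3, 0, 2])
(74, 6, 'zmax', 199, 'zmed', 198, 'b', [-2, 1, 3])
(80, 7, 'zmax', 198, 'zmed', 196, 'b', [-2, 1, 2])
(86, 7, 'zmax', 200, 'zmed', 198, 'b', [-3, 0, 3])
(92, 8, 'zmax', 200, 'zmed', 198, 'b', [-3, 1, 3])
(98, 2, 'zmax', 200, 'zmed', 198, 'b', [-1, 0, 1])
rim now [0.5497 0.3242] 140
```

Request:
play_rows([
  [[0,0,3],0,1],
  [[0,0,4],0,1],
  [[0,0,5],0,1],
  [[0,0,5],0,1],
  [[0,0,5],0,1],
  [[0,0,5],0,1],
  [[0,0,5],0,1],
  [[0,0,4],0,1],
  [[0,0,3],0,1],
  [[0,0,0],0,1],
  [[0,0,0],0,1],
])

```text
clock: 22.15
ee_pos: [0.5196, 0.2067, 0.1942]
orientation: [-2.482, -1.898, 0.011]
contact_force: [-0.2, 0.6, -0.8]
opening: 0.27
```

```bash
python3 -c "
from h import *
need(.519,.202,.186,75.1)
panview(zlo=.138,zhi=.195,N=3)"
```

```text
yaw 74.81 tilt [-0.93  0.53] pos [0.5196 0.2067 0.1942] open 0.27 F [-0.2  0.6 -0.8] t 22.15
 shift mm [-4.7  0.8  8.1] turn -0.2931943777103072
(-46, 25, 'zmax', 179, 'zmed', 164, 'b', [3, 14, 31])
(-40, 59, 'zmax', 181, 'zmed', 164, 'b', [4, 21, 37])
(-34, 44, 'zmax', 182, 'zmed', 175, 'b', [2, 20, 37])
(-28, 19, 'zmax', 181, 'zmed', 172, 'b', [3, 23, 38])
(-16, 83, 'zmax', 181, 'zmed', 165, 'b', [-11, 7, 32])
(-10, 61, 'zmax', 183, 'zmed', 178, 'b', [-12, 15, 36])
(-4, 60, 'zmax', 183, 'zmed', 179, 'b', [-16, 11, 37])
(2, 13, 'zmax', 182, 'zmed', 173, 'b', [-19, 24, 37])
(8, 2, 'zmax', 153, 'zmed', 152, 'b', [0, 1, 2])
(14, 120, 'zmax', 184, 'zmed', 164, 'b', [-28, 2, 30])
(20, 88, 'zmax', 186, 'zmed', 177, 'b', [-32, 4, 35])
(26, 75, 'zmax', 186, 'zmed', 178, 'b', [-32, 7, 36])
(32, 9, 'zmax', 184, 'zmed', 180, 'b', [-17, 1, 35])
(44, 6, 'zmax', 154, 'zmed', 152, 'b', [-33, 0, 2])
(50, 6, 'zmax', 155, 'zmed', 153, 'b', [-2, 0, 3])
(56, 8, 'zmax', 156, 'zmed', 154, 'b', [-2, 2, 23])
(62, 9, 'zmax', 157, 'zmed', 154, 'b', [-2, 1, 3])
(68, 6, 'zmax', 155, 'zmed', 154, 'b', [-1, 2, 4])
(74, 6, 'zmax', 156, 'zmed', 155, 'b', [-2, 1, 3])
(80, 6, 'zmax', 158, 'zmed', 155, 'b', [-2, 1, 3])
(86, 5, 'zmax', 155, 'zmed', 155, 'b', [-2, 1, 2])
(92, 7, 'zmax', 158, 'zmed', 156, 'b', [-2, -1, 3])
(98, 3, 'zmax', 159, 'zmed', 156, 'b', [0, 2, 3])
rim now [0.5495 0.3239] 210
```

Request:
play_rows([
  [[0,0,2],0,1],
  [[0,0,2],0,1],
  [[0,0,2],0,1],
  [[0,0,1.5],0,1],
  [[0,0,0],0,1],
  [[0,0,0],0,1],
])

```text
clock: 22.8
ee_pos: [0.5204, 0.2072, 0.1893]
orientation: [-2.484, -1.899, 0.006]
contact_force: [-1.9, -0.7, 0.3]
opening: 0.27
```

```bash
python3 -c "
from h import *
need(.519,.202,.186,75.1)
panview(zlo=.138,zhi=.195,N=3)" | grep -v "^(-\|^([1-3]"
```

```text
yaw 74.8 tilt [-0.71  0.54] pos [0.5204 0.2072 0.1893] open 0.27 F [-1.9 -0.7  0.3] t 22.8
 shift mm [-5.4  0.1  3.3] turn -0.30327517673811144
(44, 5, 'zmax', 150, 'zmed', 149, 'b', [-2, 1, 2])
(50, 7, 'zmax', 151, 'zmed', 150, 'b', [-3, -1, 2])
(56, 5, 'zmax', 150, 'zmed', 150, 'b', [-3, 0, 2])
(62, 8, 'zmax', 151, 'zmed', 149, 'b', [-3, 0, 3])
(68, 8, 'zmax', 152, 'zmed', 150, 'b', [-3, 1, 9])
(74, 6, 'zmax', 153, 'zmed', 151, 'b', [-2, 0, 2])
(80, 5, 'zmax', 152, 'zmed', 152, 'b', [-2, 0, 2])
(86, 6, 'zmax', 153, 'zmed', 153, 'b', [-3, -1, 2])
(92, 6, 'zmax', 154, 'zmed', 152, 'b', [-3, -1, 2])
(98, 5, 'zmax', 155, 'zmed', 153, 'b', [-1, 0, 2])
rim now [0.5496 0.3239] 211
```

The near rim is in contact (the vertical force rose) and the far end is still about 4° up. I loosen the grip so the skewer pivots down, following the handle up slightly.

Request:
play_rows([
  [[0,0,0],0,1],
  [[0,0,0],0,1],
  [[0,0,0],0,1],
  [[0,0,-1],0,1],
  [[0,0,-1],0,1],
  [[0,0,-1],0,1],
  [[0,0,0],0,1],
  [[0,0,0],0,1],
], grip_force=3)

```text
clock: 23.62
ee_pos: [0.5204, 0.2074, 0.1919]
orientation: [-2.483, -1.899, 0.006]
contact_force: [-0.9, -0.8, 0.5]
opening: 0.275
```

```bash
python3 -c "
from h import *
need(.519,.202,.186,75.1)
panview(zlo=.13,zhi=.195,N=3)"

```

```text
yaw 74.8 tilt [-0.73  0.58] pos [0.5204 0.2074 0.1919] open 0.275 F [-0.9 -0.8  0.5] t 23.62
 shift mm [-5.6  0.2  5.9] turn -0.29876917884070053
(-64, 5, 'zmax', 136, 'zmed', 135, 'b', [30, 34, 37])
(-58, 6, 'zmax', 137, 'zmed', 134, 'b', [36, 40, 44])
(-46, 2, 'zmax', 140, 'zmed', 138, 'b', [0, 1, 2])
(-40, 74, 'zmax', 174, 'zmed', 155, 'b', [2, 18, 35])
(-34, 39, 'zmax', 175, 'zmed', 167, 'b', [2, 20, 37])
(-28, 37, 'zmax', 174, 'zmed', 168, 'b', [0, 19, 36])
(-16, 9, 'zmax', 175, 'zmed', 146, 'b', [-9, 0, 19])
(-10, 120, 'zmax', 175, 'zmed', 158, 'b', [-11, 11, 34])
(-4, 53, 'zmax', 176, 'zmed', 170, 'b', [-15, 11, 36])
(2, 42, 'zmax', 175, 'zmed', 169, 'b', [-18, 13, 35])
(14, 17, 'zmax', 176, 'zmed', 154, 'b', [-31, 2, 31])
(20, 167, 'zmax', 176, 'zmed', 157, 'b', [-30, 1, 32])
(26, 68, 'zmax', 175, 'zmed', 169, 'b', [-29, 3, 35])
(32, 47, 'zmax', 176, 'zmed', 167, 'b', [-34, 9, 35])
(44, 3, 'zmax', 143, 'zmed', 143, 'b', [-3, -1, 0])
(50, 17, 'zmax', 144, 'zmed', 136, 'b', [-44, -1, 44])
(56, 29, 'zmax', 145, 'zmed', 136, 'b', [-38, -1, 39])
(62, 42, 'zmax', 145, 'zmed', 135, 'b', [-29, -2, 25])
(68, 15, 'zmax', 145, 'zmed', 136, 'b', [-14, 0, 11])
(74, 7, 'zmax', 142, 'zmed', 142, 'b', [-3, 0, 2])
(80, 6, 'zmax', 143, 'zmed', 142, 'b', [-3, -1, 2])
(86, 6, 'zmax', 143, 'zmed', 142, 'b', [-3, -1, 2])
(92, 7, 'zmax', 144, 'zmed', 141, 'b', [-4, -1, 2])
(98, 6, 'zmax', 144, 'zmed', 143, 'b', [-3, 0, 3])
rim now [0.5496 0.3239] 232
```

The skewer now lies level on both rims, with its top at about 142–144 mm along its length. The lids hang inside and the pan hasn't moved, so I open and retreat straight up.

Request:
play_rows([
  [[0,0,0],0,0],
  [[0,0,0],0,0],
  [[0,0,0],0,0],
  [[0,0,0],0,0],
  [[0,0,0],0,0],
  [[0,0,0],0,0],
  [[0,0,0],0,0],
  [[0,0,0],0,0],
])

```text
clock: 24.43
ee_pos: [0.5215, 0.2081, 0.192]
orientation: [-2.483, -1.898, 0.001]
contact_force: [0.4, -0.2, -0.3]
opening: 0.497
```

Request:
play_rows([
  [[0,0,-3],0,0],
  [[0,0,-5],0,0],
  [[0,0,-8],0,0],
  [[0,0,-12],0,0],
  [[0,0,-15],0,0],
  [[0,0,-15],0,0],
  [[0,0,-15],0,0],
  [[0,0,-15],0,0],
  [[-10,0,-12],0,0],
  [[-15,0,-8],0,0],
  [[-15,0,-3],0,0],
  [[0,0,0],0,0],
])

```text
clock: 25.43
ee_pos: [0.5123, 0.1695, 0.3194]
orientation: [-2.481, -1.905, -0.014]
contact_force: [0.6, -0.3, -0.6]
opening: 0.5
```

```bash
python3 -c "
from h import *
need(.519,.202,.186,75.1)
panview(zlo=.138,zhi=.195,N=3)
p=np.load('pics/last.npz')['p']; a,_=read_camera('side')
o=np.hstack([cv2.resize(p[120:220,100:220],None,fx=3.3,fy=4,interpolation=cv2.INTER_CUBIC),cv2.resize(a[90:190,220:340],None,fx=3.3,fy=4,interpolation=cv2.INTER_CUBIC)])
cv2.imwrite('pics/c7.png',o[:,:,::-1])"

```

```text
yaw 75.01 tilt [-0.06  0.94] pos [0.5123 0.1695 0.3194] open 0.5 F [ 0.6 -0.3 -0.6] t 25.43
 shift mm [ 31.   -1.3 133.9] turn -0.08814043868520116
(-70, 3, 'zmax', 143, 'zmed', 142, 'b', [2, 3, 12])
(-64, 2, 'zmax', 142, 'zmed', 142, 'b', [2, 2, 3])
(-58, 4, 'zmax', 143, 'zmed', 141, 'b', [0, 1, 2])
(-52, 19, 'zmax', 151, 'zmed', 148, 'b', [-8, 0, 9])
(-46, 4, 'zmax', 143, 'zmed', 141, 'b', [-3, 0, 2])
(-40, 130, 'zmax', 175, 'zmed', 159, 'b', [-30, 1, 32])
(-34, 69, 'zmax', 175, 'zmed', 168, 'b', [-33, 5, 34])
(-28, 56, 'zmax', 175, 'zmed', 169, 'b', [-29, 5, 34])
(-16, 5, 'zmax', 169, 'zmed', 142, 'b', [-5, -2, 1])
(-10, 146, 'zmax', 175, 'zmed', 159, 'b', [-31, 2, 31])
(-4, 69, 'zmax', 175, 'zmed', 168, 'b', [-31, 4, 36])
(2, 49, 'zmax', 175, 'zmed', 167, 'b', [-30, 8, 34])
(14, 14, 'zmax', 172, 'zmed', 151, 'b', [-22, 1, 20])
(20, 146, 'zmax', 177, 'zmed', 158, 'b', [-32, 1, 32])
(26, 70, 'zmax', 175, 'zmed', 168, 'b', [-29, 5, 34])
(32, 43, 'zmax', 174, 'zmed', 168, 'b', [-30, 7, 35])
(44, 2, 'zmax', 142, 'zmed', 141, 'b', [-3, -1, 2])
(50, 6, 'zmax', 143, 'zmed', 141, 'b', [-3, -1, 1])
(56, 5, 'zmax', 143, 'zmed', 140, 'b', [-2, 0, 2])
(62, 8, 'zmax', 142, 'zmed', 140, 'b', [-21, -2, 1])
(68, 5, 'zmax', 144, 'zmed', 141, 'b', [-3, 0, 2])
(74, 6, 'zmax', 143, 'zmed', 141, 'b', [-3, -1, 2])
(80, 5, 'zmax', 142, 'zmed', 142, 'b', [-2, 0, 2])
(86, 7, 'zmax', 142, 'zmed', 141, 'b', [-3, -1, 2])
(92, 5, 'zmax', 144, 'zmed', 141, 'b', [-3, 0, 2])
(98, 5, 'zmax', 143, 'zmed', 141, 'b', [-3, -1, 2])
rim now [0.5496 0.3239] 290
```

View pics/c7.png

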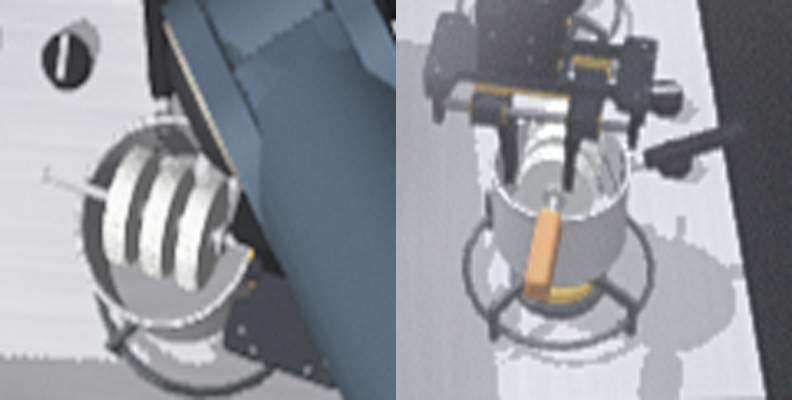

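The top half of the picture pair shows all three lids hanging inside the pan at (130,210), (160,220) and (200,230), with the tip over the far rim. The side half shows the handle free beyond the near rim at (545,255) and the open gripper well clear above. The blade is level, with its top at 141–143 mm on both sides, and the pan is unmoved.

```bash
python3 -c "
from h import *
print(job_done())"
```

```text
the job is handed in; nothing more can be done
None
```

The job is handed in at about 25.6 s on the robot's clock. The skewer lies across the saucepan rim with all three lids hanging from it inside the pan.

**What I did**
- I gripped the handle loosely and lifted it with the tip resting on the counter, so the skewer tilted to the rack's slope. Then I clamped it hard.
- I threaded all three lids where they stood. The force readings showed no contact.
- With the grip loose again, I lowered the handle against lid 1. That levelled the skewer, to about 3° tip-up, while the rack still held the lids.
- I lifted the lids off together, carried them to the pan and lowered the skewer onto the rim. I let it settle level in a loose grip, then opened the fingers and moved clear.

**Last checks**
- **Skewer:** the top of the blade measured 141–143 mm all along its length, so it is level and on both rims. The stop is inside the pan and the handle is outside it.
- **Lids:** three separate lids hang inside the rim.
- **Pan:** its rim centre is within 1 mm of the first measurement.
- **Gripper:** it is open and clear of everything.

**What disagreed or went unchecked**
- The two cameras differed by 2–4 mm, so I aimed using the top camera alone.
- The blade heights worked out from the arm's position and from depth differed by a few millimetres. This did not affect the threading or the placing.
- I did not measure the jar, the bowl or the mug again at the end. The arm's path stayed away from them.

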